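Hot-glue corner to standby

ROBOT

A 7-joint arm with a two-finger parallel gripper is mounted at the origin on the work surface; the furniture and walls round the work are solid. World frame = base frame: x ahead of the robot, y to its left, z up, the work surface at z = 0. Lengths are in m, angles in rad, forces in N, time in s.
With the tool pointing down it reaches from about 0.4 to 0.85 m from the base axis. Payload 4.5 kg.
Tool frame: the origin (TCP) lies on the centre line of the jaws, within the pads' length; the fingertips stand r.tcp_to_tips ahead of it and the grasp point (between the pads) lies 11 mm behind it (r.tcp_to_tips is the distance from the TCP to the fingertips, in m); y points along the fingers, x is the direction in which the jaws open and shut, and the axes are right-handed (so a half turn about y gives the same grasp; the last joint's range is limited). The gripper opens to 88 mm and grips with 3 to 60 N. Pads are 18 mm wide; open, the fingers measure 123 mm over their backs; the gripper's body (75 mm by 187 mm) begins 45 mm behind the grasp point.
Start: joints at [-1.241, 0.689, -0.195, 1.565, 0.157, 0.902, -0.215], TCP at [0.182, 0.598, 0.247] pointing down, gripper open.
Joint ranges: [-3.01, 3.01], [-0.46, 2.08], [-1.47, 1.51], [0.13, 2.56], [-1, 4.14], [0.04, 2.09], [-2.66, 2.66]. Speed limits (rad/s): [2.57, 2.57, 3.14, 3.14, 3.14, 3.14, 3.14].

INTERFACE

Orientations are given as a unit quaternion [x, y, z, w].
In Python, from plant import r gives the robot as it stands. The module is installed in compiled form; this text tells all that it offers.
- The arm moves only by the shell command python3 -m inch 'ROWS' [OPENING] [FORCE]. ROWS is text: rows parted by semicolons, each of 4 numbers parted by spaces: the shift along the tool's x, y, z in mm, then the turn about the tool's y in degrees. In form: x y z spin; .... A call has 1 to 10 rows; each row is the pose to reach, as a shift and turn from the pose commanded when the call began, along the tool's axes at that moment; what a row does not reach only later rows make up. A row lasts 1/10 s, in which the tool goes at most 50 mm and 8.59 degrees, less where a joint would pass 70% of its speed; a pose out of reach is approached as far as the arm can. A call with a gripper value outside its range is refused whole. OPENING is the gripper command: -1 is shut, 1 is fully open, values between are in proportion, set as the call begins (- or left out, the last holds). The fingers move at their own pace and stop on an object; FORCE is the grip in N (left out, the last holds). Time passes only in rows, so rows that repeat a pose let the fingers close. It gives the time, the measured TCP pose, the force and the opening at its end, in the units of the state.
- r.get_state(): the state, without advancing time (a new reading comes with each control period).
- r.snapshot(name): name is "scene" or "top" or "wrist"; returns a dict with "frame" (480x640x3 uint8, red, green, blue), "intrinsics" (3x3 intrinsics, pixels), "R" (3x3) and "t" (3): a world point X has camera coordinates R X + t. Camera axes: x right, y down, z forward; pixel columns grow to the right and rows downward; lengths in m; the calibration is good to about 2 mm. A picture is of the moment at which its call begins. There is no depth.
- r.finish_job(): hands the job in, once; it reports no verdict.
Trained networks look in the newest picture that a camera, given by its name, has taken for a name from the list of things; names that differ only in an ending like _2 or _b are one class to them, and where a whole thing is asked for, a point or a joint stands for the part that bears it (a point fixed in the world has none). Each returns a list of dicts, best first, with "p" (0 to 1); they miss things now and then, are a little off and sometimes report something else, mostly with a low value. They report only what shows in the picture. A call takes as long as a camera call. They do not tell look-alikes from the thing itself.
- r.trace(camera, name): "region" (480x640 bool, what is visible of it) and "centre" ([row, column] in pixels, amid what is visible of it).
- r.tip_of(camera, name): "centre" ([row, column] in pixels: a listed point, or the origin of a listed thing).
The state is a dict: "clock": time; "q": joint angles; "qd": joint speeds; "joint_torque": joint torques, N m; "tool_pos": TCP position; "eef_rot": TCP orientation; "contact_force": force on the tool from outside, world axes, zero at the start; "moment": the same for the moment, N m; "opening": opening from 0.0 (shut) to 1.0 (fully open).
Only numpy, scipy, OpenCV 4.12 (cv2) and the standard library are available. Lean on these libraries where they do the work, as an engineer would, in place of code of your own. Each camera call takes 0.05 s, during which the arm holds its last target.

TASK

Put the hot-glue corner on standby: lift the glue pot off its warmer by the handle and stand it in the middle of the round cork pad, turn the warmer's click-stop knob back to the second click up from its off stop, and take every refill box off the peg rack and stand it upright in the long tray. Leave the sanding block, the wood block and the spring clamp alone.

Things in the scene. Friction and masses are not known exactly. Their poses are not given: they have to be found in the camera images.
- glue_pot: loose aluminium pot with a closed fixed lid, 100 mm across, 90 mm tall without the handle, base 84 mm across, about 0.5 kg; origin at the centre of the underside, z up. Fixed upright handle over the lid: a level black bar along the pot's y, 14 mm thick, 70 mm long, centre 135 mm above the origin, 45 mm free below it. Starts on the warmer's hot-plate, 30 mm above the bench
- cork_pad: round cork pad on the bench, fixed, 130 mm across, 8 mm thick; origin at the centre of its underside
- warmer: flat grey pot warmer, fixed, 300 mm (its x) by 150 mm (its y), top 30 mm above the bench; origin at the centre of its underside, -x is its front toward the robot. Round hot-plate centred at x +70 mm, knob axis at x -90 mm, both at y 0. White ticks round the knob, one per click; the long one is off.
- thermostat (a joint): the knob's angle in rad: 0 is the off stop (fully anticlockwise from above), growing clockwise; click stops every 0.5236 rad (30 degrees): 0, 0.5236, 1.047 .. 4.19. A detent of about 0.08 N m holds each click and draws the released knob to the nearest one. It starts at the fourth to seventh click; end stops lie 0.1 rad beyond the first and last clicks
- knob_grip (a point): point on the vertical knob axis at the height to grip, 54 mm above the bench. The black bar grip of the knob is 46 mm long, 13 mm wide and reaches from 39 to 63 mm above the bench; the point's x axis runs along the bar toward the pointer end, its z is up
- knob_pointer (a point): end of the white pointer line on top of the knob's bar, 21 mm from the axis
- peg_rack: fixed rack 300 mm wide (its y): base board, two posts, a cross-bar with its top 165 mm above the bench and its front face at x +67 mm. Four level pegs, 6 mm thick, at y +108, +36, -36, -108 mm run from the bar toward -x (the robot), top edge 165 mm above the bench; each ends at x -30 to -40 mm in an upturned tip 12 mm higher. Origin at bench height
- peg0 (a point): point on the top edge of the left peg, at rack x 0, 30 to 40 mm behind the tip; a box hangs near it
- peg1 (a point): point on the top edge of the second from the left peg, at rack x 0, 30 to 40 mm behind the tip; a box hangs near it
- peg2 (a point): point on the top edge of the third from the left peg, at rack x 0, 30 to 40 mm behind the tip; a box hangs near it
- peg3 (a point): point on the top edge of the right peg, at rack x 0, 30 to 40 mm behind the tip; a box hangs near it
- refill0: refill box on the left peg, may be absent: carton 40 mm deep (x), 54 wide (y), 70 tall, 0.15 kg; origin at the centre of the underside. On its top an upright hang tab, 8 mm thick (x), 42 wide (y), reaches 131 mm above the origin. Slot in the tab: 16 mm wide, from 76 to 108 mm above the origin, 23 mm of solid tab above it; the slot's top edge hangs on the peg
- refill1: the same box on the second peg from the left, may be absent. Raised 14 to 23 mm from its hanging height, a box's slot clears the tip above and the peg below, and the box slides off along the rack's -x, free once its tab is past rack x -46 mm
- refill2: the same box on the third peg from the left, may be absent
- refill3: the same box on the right peg, may be absent
- tray: open grey tray, fixed on the bench, outside 120 mm (its x) by 250 mm (its y), walls 4 mm thick and 28 mm high, floor 4 mm thick; origin at the centre of the underside
- sanding_block: bystander, black rubber sanding block 66x122x35 mm, loose, leave alone
- wood_block: bystander, wooden packing block 50x110x38 mm, loose, leave alone
- spring_clamp: bystander, black spring clamp lying flat, 73x133x20 mm, loose, leave alone
Mind the look-alikes: they are no part of the job. What is shaped like the refill3 but purple or yellow is not meant. What is shaped like the refill1 but purple is not meant.

How it is judged:
By the outcome, as a careful person would: the job done as asked, in the order asked, and still so for the second after the job is handed in, with the robot touching nothing.
Of refill0, refill1, refill2, refill3 only 3 to 4 are there at a start; the rules pass over those that are not, and their reading is None.
At some moment in a run one of glue_pot may be knocked a few centimetres aside while the robot is not near it.
It also fails if it takes over 210 s, if anything falls off the work surface, if the arm or the gripper's body presses on something with over 40 N, if the wrist force passes 120 N, or if a joint passes its speed limit or range.

## Working session

There is one attempt and no reset: what is moved stays moved. The work goes in short steps, Python scripts to look and compute and a shell command to move; the robot and the scene stay as the last step left them, time stands still between calls to the robot, and variables do not carry over. Pictures are saved under pics/ and viewed, and the job is handed in when it is done.

```bash
mkdir -p pics; ls; cat > h.py <<'E'
import numpy as np, cv2
from plant import r
from scipy.spatial.transform import Rotation as Ro
def snap(n,save=None):
    s=r.snapshot(n)
    if save: cv2.imwrite('pics/'+save+'.png',cv2.cvtColor(s['frame'],cv2.COLOR_RGB2BGR))
    return s
def ray(s,rc):
    K=np.array(s['intrinsics']);R=np.array(s['R']);t=np.array(s['t'])
    d=R.T@np.linalg.solve(K,[rc[1],rc[0],1.]);return -R.T@t,d/np.linalg.norm(d)
def atz(s,rc,z):
    o,d=ray(s,rc);return o+d*(z-o[2])/d[2]
def tri(*prs):
    A=np.zeros((3,3));b=np.zeros(3);
    for s,rc in prs:
        o,d=ray(s,rc);P=np.eye(3)-np.outer(d,d);A+=P;b+=P@o
    x=np.linalg.solve(A,b)
    return x,[float(np.linalg.norm((np.eye(3)-np.outer(d,d))@(x-o))) for o,d in [ray(*p) for p in prs]]
def proj(s,X):
    c=np.array(s['R'])@np.array(X)+np.array(s['t']);p=np.array(s['intrinsics'])@c;return p[1]/p[2],p[0]/p[2]
E
python3 - <<'E'
from h import *
np.set_printoptions(precision=3,suppress=True)
st=r.get_state();print(st, r.tcp_to_tips)
S={n:snap(n,n+'0') for n in('scene','top','wrist')}
for n,s in S.items(): print(n,np.array(s['intrinsics'])[0],-np.array(s['R']).T@s['t'],np.array(s['R']))
E
```

```text
pics
{'clock': 0.0, 'q': array([-1.241,  0.69 , -0.194,  1.566,  0.157,  0.902, -0.215]), 'qd': array([ 0.   ,  0.002, -0.001, -0.   ,  0.001,  0.   , -0.002]), 'joint_torque': array([ -0.   , -52.756,  -1.267, -15.343,  -0.053,   0.007,   0.   ]), 'tool_pos': array([0.182, 0.597, 0.246]), 'eef_rot': array([ 0.569,  0.42 , -0.421, -0.568]), 'contact_force': array([ 0.534, -0.564,  0.676]), 'moment': array([-0.069, -0.042, -0.018]), 'opening': 1.0020179092505959} 0.008
scene [455.498   0.    319.804] [ 0.077 -1.185  0.815] [[ 0.902 -0.433  0.001]
 [-0.213 -0.446 -0.869]
 [ 0.376  0.783 -0.495]]
top [457.229   0.    321.077] [ 0.369 -0.068  1.235] [[ 0.066 -0.998  0.002]
 [-0.974 -0.065 -0.219]
 [ 0.218  0.012 -0.976]]
wrist [366.336   0.    320.243] [0.115 0.618 0.384] [[ 0.292  0.956 -0.002]
 [ 0.919 -0.28   0.277]
 [ 0.265 -0.083 -0.961]]
```

View pics/scene0.png

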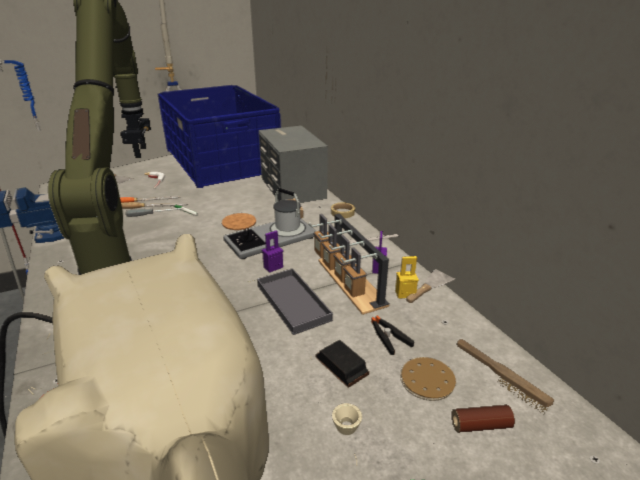

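View pics/top0.png

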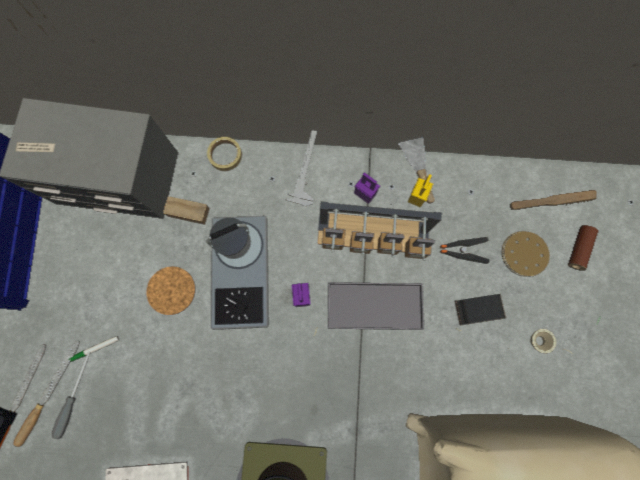

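View pics/wrist0.png

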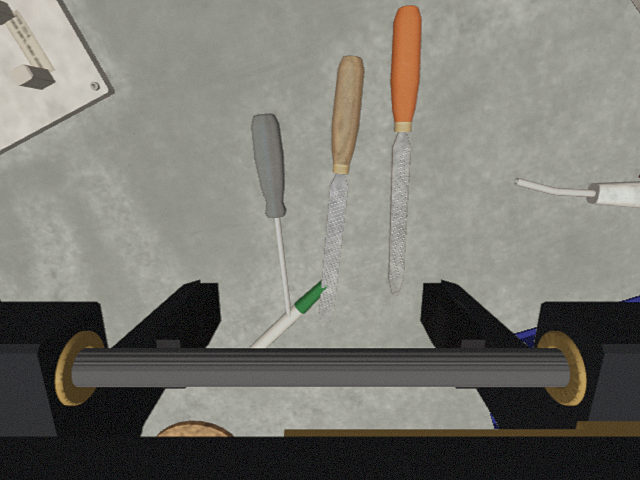

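```bash
python3 - <<'E'
from h import *
S={n:snap(n) for n in('scene','top')}
for nm in 'glue_pot cork_pad warmer thermostat knob_grip knob_pointer peg_rack peg0 peg1 peg2 peg3 refill0 refill1 refill2 refill3 tray sanding_block wood_block spring_clamp'.split():
    out=[]
    for n in S:
        a=r.tip_of(n,nm); out.append((n,[(np.round(x['centre']).astype(int).tolist(),round(x['p'],2)) for x in a[:5]]))
    msg=''
    try:
        a=r.tip_of('scene',nm)[0]['centre'];b=r.tip_of('top',nm)[0]['centre']
        X,e=tri((S['scene'],a),(S['top'],b)); msg=str(np.round(X,4))+str(np.round(e,4))
    except Exception as ex: msg=str(ex)
    print(nm,out,msg)
print(r.get_state()['clock'])
E
```

```text
glue_pot [('scene', [([224, 286], 0.64), ([278, 343], 0.34)]), ('top', [([245, 237], 0.9)])] [0.591  0.1669 0.0472][0.0005 0.0005]
cork_pad [('scene', [([221, 237], 0.63), ([288, 333], 0.2)]), ('top', [([291, 172], 0.8), ([252, 464], 0.46), ([242, 360], 0.25)])] [0.4595 0.3342 0.0092][0.0027 0.0027]
warmer [('scene', [([237, 272], 0.62)]), ('top', [([270, 245], 0.76), ([238, 362], 0.64)])] [0.5309 0.1454 0.018 ][0.0004 0.0004]Traceback (most recent call last):
  File "<stdin>", line 6, in <module>
ValueError: it knows: cork_pad, glue_pot, knob_grip, knob_pointer, peg, peg_rack, refill, sanding_block, spring_clamp, tray, warmer, wood_block
```

```bash
python3 - <<'E'
from h import *
S={n:snap(n) for n in('scene','top')}
for nm in 'cork_pad knob_grip knob_pointer peg_rack peg refill tray warmer glue_pot'.split():
    for n in S:
        a=r.tip_of(n,nm); print(nm,n,[(np.round(x['centre'],1).tolist(),round(x['p'],2)) for x in a[:8]])
    a=r.tip_of('scene',nm);b=r.tip_of('top',nm)
    for i in b[:6]:
      for j in a[:6]:
        X,e=tri((S['scene'],j['centre']),(S['top'],i['centre']))
        if max(e)<.006: print('   ',np.round(X,4),np.round(e[0],4))
print(r.get_state()['clock'])
f=S['top']['frame'][130:340,140:560];cv2.imwrite('pics/topz.png',cv2.cvtColor(cv2.resize(f,None,fx=1.9,fy=1.9,interpolation=2),4))
f=S['scene']['frame'][180:340,210:460];cv2.imwrite('pics/scz.png',cv2.cvtColor(cv2.resize(f,None,fx=3.1,fy=3.1,interpolation=2),4))
E
```

```text
cork_pad scene [([221.6, 238.9], 0.74)]
cork_pad top [([292.2, 171.6], 0.98)]
    [0.4624 0.3359 0.005 ] 0.0029
knob_grip scene [([232.8, 245.1], 0.66)]
knob_grip top [([237.1, 333.2], 0.72), ([305.6, 237.5], 0.68)]
    [0.4339 0.1469 0.0583] 0.0009
knob_pointer scene [([275.5, 342.7], 0.62), ([246.1, 341.5], 0.61), ([229.4, 244.7], 0.53)]
knob_pointer top [([299.4, 228.3], 0.57)]
    [0.4445 0.1733 0.0564] 0.0028
peg_rack scene [([287.1, 332.4], 0.62), ([289.3, 354.7], 0.39)]
peg_rack top []
peg scene [([246.6, 341.1], 0.97), ([233.8, 334.9], 0.83), ([256.7, 355.2], 0.69)]
peg top [([236.9, 331.1], 0.84), ([238.9, 360.7], 0.66), ([246.0, 389.7], 0.65), ([243.1, 393.4], 0.61), ([244.9, 419.7], 0.58)]
    [ 0.5866 -0.2155  0.2002] 0.0025
    [ 0.601 -0.229  0.163] 0.0014
    [ 0.5886 -0.2215  0.2041] 0.0023
    [ 0.6047 -0.2935  0.164 ] 0.0057
refill scene [([278.3, 342.8], 0.78), ([262.2, 329.2], 0.76), ([265.5, 269.9], 0.73), ([289.1, 353.1], 0.67), ([266.9, 376.9], 0.59), ([252.8, 322.4], 0.55)]
refill top [([293.7, 300.0], 0.85), ([191.9, 365.4], 0.8), ([195.9, 416.7], 0.63), ([247.4, 327.6], 0.62), ([246.7, 384.3], 0.61), ([245.6, 359.5], 0.6), ([250.3, 415.8], 0.59)]
    [ 0.7711 -0.1674  0.0114] 0.0022
    [ 0.6139 -0.2223  0.0479] 0.0009
    [ 0.6059 -0.1543  0.0674] 0.0017
tray scene [([300.0, 293.2], 0.71)]
tray top [([307.6, 372.9], 0.85)]
    [ 0.4588 -0.2044  0.0068] 0.0044
warmer scene [([239.7, 271.2], 0.85), ([225.6, 286.2], 0.32)]
warmer top [([240.7, 394.8], 0.74), ([270.9, 243.8], 0.58)]
    [0.5285 0.1497 0.0064] 0.001
glue_pot scene [([225.4, 285.7], 0.58)]
glue_pot top [([242.0, 235.0], 0.66)]
    [0.5984 0.1768 0.0351] 0.0034
2.75
```

View pics/topz.png

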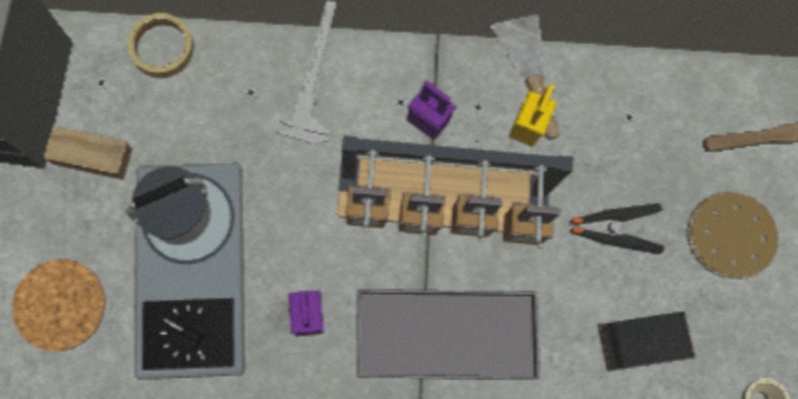

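View pics/scz.png

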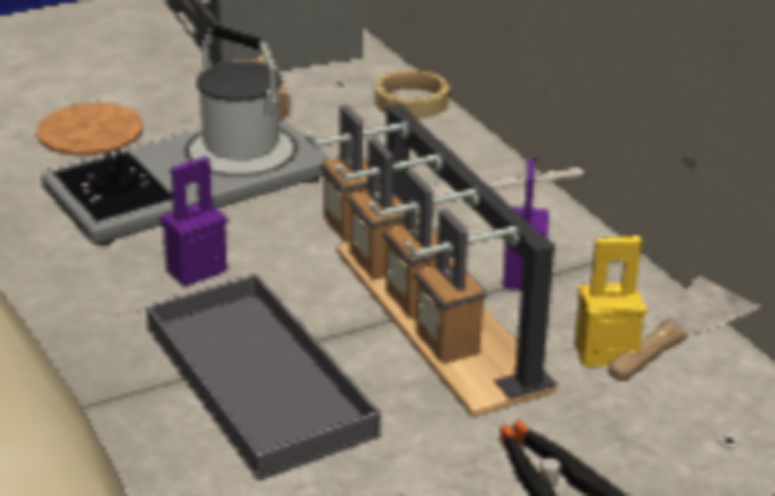

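```bash
cat >> h.py <<'E'
def yawq(jaw,fwd=1):
    # tool with y down and x (jaw dir) at world yaw 'jaw' rad
    x=np.array([np.cos(jaw),np.sin(jaw),0]);y=np.array([0,0,-1.]);return np.column_stack([x,y,np.cross(x,y)])
def toolR(): return Ro.from_quat(r.get_state()['eef_rot']).as_matrix()
def go(P,jawdeg=None):
    st=r.get_state();M=Ro.from_quat(st['eef_rot']).as_matrix();d=M.T@(np.array(P)-st['tool_pos'])*1000
    j=np.degrees(np.arctan2(M[1,0],M[0,0]));s=None
    if jawdeg is not None:
        s=-( (jawdeg-j+90)%180-90)  # about tool y (down): negative of world z
    print('rows: x %.1f y %.1f z %.1f spin'%tuple(d),None if s is None else round(s,1),'jaw now %.1f'%j,'tilt %.2f'%np.degrees(np.arccos(-M[2,1])),'t',round(st['clock'],2))
E
python3 - <<'E'
from h import *
print(np.round(toolR(),3))
go([0.47,0.15,0.3],0)
E
```

```text
[[ 0.291  0.    -0.957]
 [ 0.957  0.     0.291]
 [ 0.    -1.     0.   ]]
rows: x -344.6 y -53.3 z -405.9 spin 73.1 jaw now 73.1 tilt 0.01 t 2.75
```

```bash
python3 - <<'E'
from h import *
go([0.51,0.10,0.34],0)
E
```

```text
rows: x -380.7 y -93.3 z -458.7 spin 73.1 jaw now 73.1 tilt 0.01 t 2.75
```

```bash
python3 -m inch '0 -93 0 0;0 -93 0 0;-380 -93 -458 73;-380 -93 -458 73;-380 -93 -458 73;-380 -93 -458 73;-380 -93 -458 73;-380 -93 -458 73;-380 -93 -458 73;-380 -93 -458 73'
python3 - <<'E'
from h import *
go([0.51,0.10,0.34],0)
E
```

```text
clock: 3.75
tool_pos: [0.403, 0.2621, 0.3401]
eef_rot: [-0.706, -0.025, 0.024, 0.707]
contact_force: [0.8, 0.8, 0.3]
opening: 1.003
rows: x 95.6 y 0.0 z -169.2 spin 4.0 jaw now 4.0 tilt 0.06 t 3.75
```

```bash
python3 -m inch '90 0 -165 4;90 0 -165 4;90 0 -165 4;90 0 -165 4;90 0 -165 4;90 0 -165 4;90 0 -165 4'
python3 - <<'E'
from h import *
go([0.51,0.10,0.34],0)
s=snap('wrist','w1')
for nm in ['glue_pot','knob_grip','knob_pointer','warmer','cork_pad']:
  print(nm,[(np.round(x['centre'],1).tolist(),round(x['p'],2)) for x in r.tip_of('wrist',nm)[:3]])
E
```

```text
clock: 4.45
tool_pos: [0.5036, 0.1077, 0.3396]
eef_rot: [-0.707, -0.002, 0.003, 0.707]
contact_force: [1.1, 0.7, 0.5]
opening: 1.004
rows: x 6.4 y -0.4 z -7.7 spin 0.4 jaw now 0.4 tilt 0.08 t 4.45
glue_pot [([132.2, 407.6], 0.83), ([0.0, 481.5], 0.37)]
knob_grip [([157.5, 260.3], 0.97), ([150.0, 340.5], 0.45)]
knob_pointer [([141.5, 268.7], 0.88)]
warmer [([147.5, 340.8], 0.61)]
cork_pad []
```

View pics/w1.png

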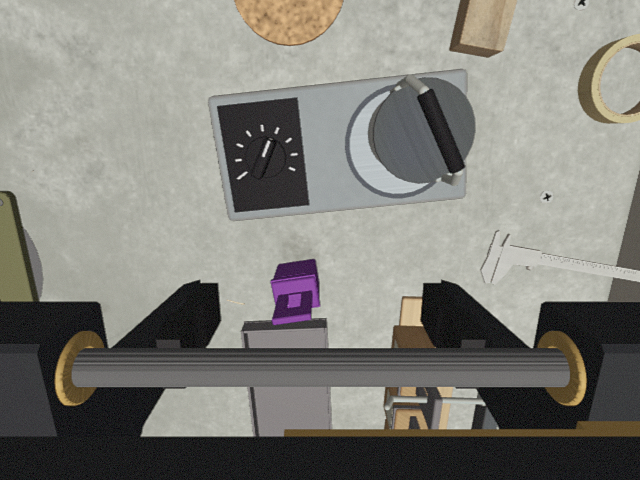

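```bash
python3 -m inch '30 0 100 0;30 0 100 0;30 0 100 0;30 0 100 0;30 0 100 0'
python3 - <<'E'
from h import *
import pickle
go([0.51,0.10,0.34],0)
W=snap('wrist','w2');
L={'wrist':W}
for nm in ['glue_pot','knob_grip','knob_pointer','warmer','cork_pad']:
  print(nm,[(np.round(x['centre'],1).tolist(),round(x['p'],2)) for x in r.tip_of('wrist',nm)[:3]])
L['top']=snap('top');L['scene']=snap('scene')
pickle.dump(L,open('L2.pkl','wb'))
f=L['top']['frame'][200:350,130:290];cv2.imwrite('pics/t2z.png',cv2.cvtColor(cv2.resize(f,None,fx=4,fy=4,interpolation=2),4))
f=L['scene']['frame'][170:270,200:340];cv2.imwrite('pics/s2z.png',cv2.cvtColor(cv2.resize(f,None,fx=5,fy=5,interpolation=2),4))
E
```

```text
clock: 5.25
tool_pos: [0.5335, 0.2049, 0.3396]
eef_rot: [0.708, 0.001, -0.002, -0.707]
contact_force: [0.7, 0.9, -0.0]
opening: 0.998
rows: x -24.0 y -0.2 z -104.8 spin 0.2 jaw now 0.2 tilt 0.08 t 5.25
glue_pot [([215.6, 376.5], 0.69)]
knob_grip [([238.0, 238.2], 0.62)]
knob_pointer [([227.8, 245.6], 0.77)]
warmer [([219.4, 316.6], 0.89)]
cork_pad [([76.4, 266.6], 0.75), ([404.5, 378.4], 0.48)]
```

View pics/w2.png

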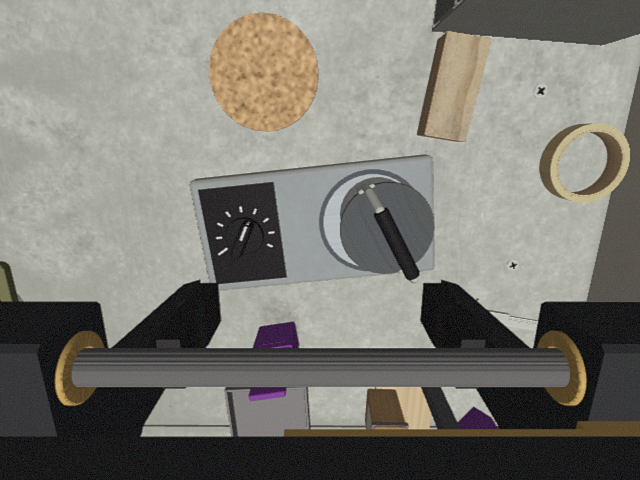

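View pics/t2z.png

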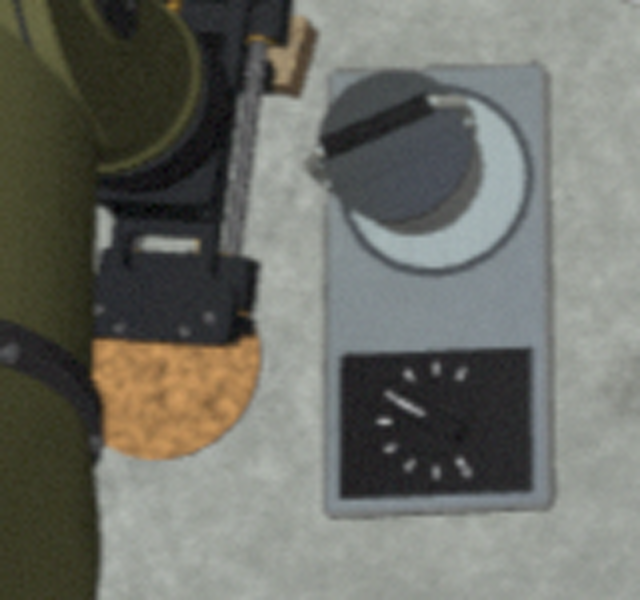

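View pics/s2z.png

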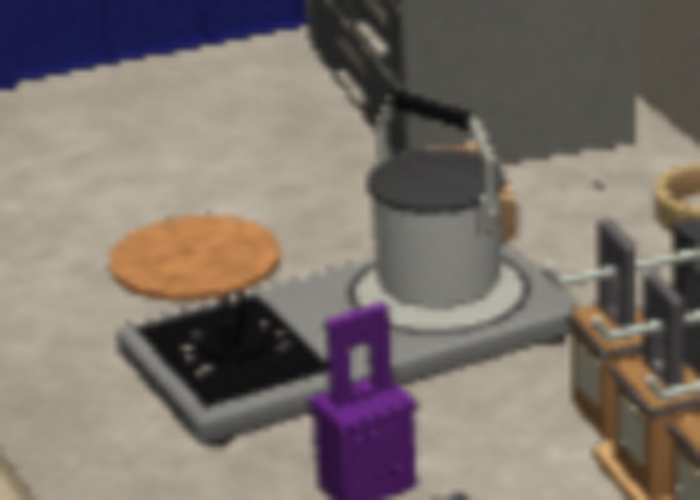

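```bash
python3 - <<'E'
from h import *
import pickle
L=pickle.load(open('L2.pkl','rb'));W,T,S=L['wrist'],L['top'],L['scene']
A=[(W,(213,382)),(T,(236.5,211.)),(S,(190,279))];B=[(W,(277,412)),(T,(225,237.5)),(S,(193.6,293.6))]
for P in (A,B):
  print(np.round(tri(*P)[0],4),np.round(tri(*P)[1],4),np.round(tri(P[0],P[1])[0],4),np.round(tri(P[0],P[2])[0],4))
a=tri(*A)[0];b=tri(*B)[0];print('mid',(a+b)/2,'yaw',np.degrees(np.arctan2(*(a-b)[1::-1])),np.linalg.norm(a-b))
kg=(238,238.2)
print('pot',atz(W,(215.6,376.5),.03))
print('knob W',atz(W,kg,.054),'T',atz(T,(305.6,237.5),.054)); print('ptr',atz(W,(227.8,245.6),.063), atz(T,(299.4,228.3),.063))
# colour segmentation of cork
def cork(s,m):
    h=cv2.cvtColor(s['frame'],cv2.COLOR_RGB2HSV);k=((h[...,1]>80)&(h[...,0]<25)&m).astype(np.uint8)
    k=cv2.morphologyEx(k,cv2.MORPH_OPEN,np.ones((5,5)));n,l,st,c=cv2.connectedComponentsWithStats(k);i=1+np.argmax(st[1:,4]);print(st[i]);p=np.argwhere(l==i)
    return cv2.fitEllipse(cv2.convexHull(p[:,::-1].astype(np.int32)))
m=np.zeros((480,640),bool);m[0:140,190:340]=1
e=cork(W,m);print(e,atz(W,e[0][::-1],.008))
E
```

```text
[0.5872 0.2082 0.1637] [0.0011 0.0009 0.0003] [0.587  0.2082 0.1655] [0.5876 0.2079 0.1637]
[0.6179 0.1484 0.1674] [0.0007 0.0009 0.0005] [0.6186 0.1481 0.1649] [0.6179 0.1491 0.1676]
mid [0.60256204 0.17829496 0.16558778] yaw 117.23637590874439 0.06732696542869875
pot [0.60466113 0.17512955 0.03      ]
knob W [0.43559994 0.15240293 0.054     ] T [0.43329312 0.14789708 0.054     ]
ptr [0.447076   0.16748621 0.063     ] [0.44679834 0.17126315 0.063     ]
[  209    13   109   118 10079]
((263.2766418457031, 71.61829376220703), (107.85505676269531, 118.80786895751953), 165.63754272460938) [0.46657875 0.34351571 0.008     ]
```

```bash
python3 - <<'E'
from h import *
import pickle
L=pickle.load(open('L2.pkl','rb'));W,T,S=L['wrist'],L['top'],L['scene']
for n,C,box in(('top0',T,(255,325,140,205)),('scene0',S,(205,232,215,262))):
    f=cv2.imread(f'pics/{n}.png');h=cv2.cvtColor(f,cv2.COLOR_BGR2HSV)
    k=np.zeros((480,640),np.uint8);a,b,c,d=box;k[a:b,c:d]=((h[...,1]>80)&(h[...,0]<25))[a:b,c:d]
    n_,l,st,_=cv2.connectedComponentsWithStats(k);i=1+np.argmax(st[1:,4]);p=np.argwhere(l==i)[:,::-1].astype(np.int32);e=cv2.fitEllipse(cv2.convexHull(p))
    X=atz(C,e[0][::-1],.008);print(n,st[i],e,X)
go([0.6026,0.1783,0.23],27.2); go([0.6026,0.1783,0.1545],27.2)
E
```

```text
top0 [ 147  267   48   48 1822] ((170.28477478027344, 290.1999816894531), (46.199459075927734, 49.76788330078125), 44.57893753051758) [0.46442118 0.3399724  0.008     ]
scene0 [222 213  34  17 470] ((238.6692657470703, 221.07937622070312), (17.118122100830078, 34.24632263183594), 85.3251953125) [0.46428374 0.33407893 0.008     ]
rows: x 68.7 y 109.9 z -27.7 spin -26.9 jaw now 0.3 tilt 0.01 t 5.65
rows: x 68.7 y 185.4 z -27.7 spin -26.9 jaw now 0.3 tilt 0.01 t 5.65
```

```bash
python3 -m inch '69 60 -28 -27;69 60 -28 -27;69 110 -28 -27;69 110 -28 -27;69 110 -28 -27;69 110 -28 -27;69 110 -28 -27;69 110 -28 -27' 0.2
python3 - <<'E'
from h import *
go([0.6026,0.1783,0.1545],27.2)
s=snap('wrist','w3')
E
```

```text
clock: 6.45
tool_pos: [0.6036, 0.1793, 0.2318]
eef_rot: [-0.687, -0.168, 0.166, 0.687]
contact_force: [-0.4, 0.1, -0.7]
opening: 0.599
rows: x -1.6 y 77.3 z -0.5 spin 0.1 jaw now 27.3 tilt 0.20 t 6.45
```

View pics/w3.png

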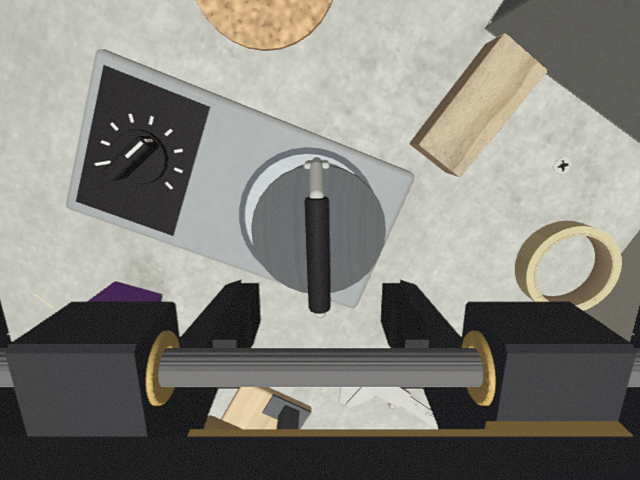

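```bash
python3 -m inch '-1 40 0 0;-1 77 0 0;-1 77 0 0;-1 77 0 0'
python3 -m inch '0 0 0 0;0 0 0 0;0 0 0 0;0 0 0 0;0 0 0 0;0 0 0 0;0 0 0 0;0 0 0 0' -1 45
python3 -m inch '0 -30 0 0;0 -60 0 0;0 -60 0 0;0 -60 0 0'
python3 - <<'E'
from h import *
s=snap('wrist','w4')
go([0.465,0.340,0.215]); go([0.465,0.340,0.134])
E
```

```text
clock: 6.9
tool_pos: [0.6023, 0.1782, 0.1534]
eef_rot: [0.687, 0.167, -0.167, -0.687]
contact_force: [0.3, 0.5, 0.4]
opening: 0.599
clock: 7.7
tool_pos: [0.6028, 0.1782, 0.1531]
eef_rot: [-0.687, -0.167, 0.166, 0.687]
contact_force: [1.0, 0.3, 2.6]
opening: 0.137
clock: 8.1
tool_pos: [0.6011, 0.1779, 0.2115]
eef_rot: [-0.687, -0.166, 0.168, 0.687]
contact_force: [-0.5, -0.2, -6.6]
opening: 0.139
rows: x -45.7 y -4.1 z 206.3 spin None jaw now 27.3 tilt 0.27 t 8.15
rows: x -45.3 y 76.9 z 206.2 spin None jaw now 27.3 tilt 0.27 t 8.15
```

View pics/w4.png

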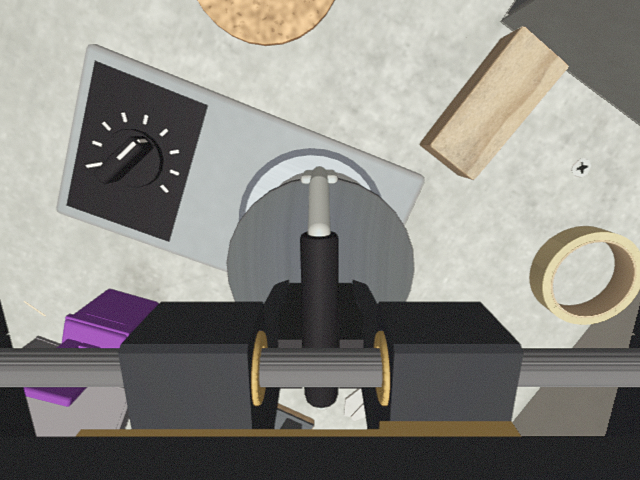

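```bash
python3 -m inch '-10 -4 46 0;-20 -4 92 0;-31 -4 138 0;-42 -4 184 0;-45 -4 206 0;-45 -4 206 0;-45 -4 206 0;-45 -4 206 0;-45 -4 206 0'
python3 - <<'E'
from h import *
s=snap('wrist','w5')
T=snap('top');f=T['frame'][220:350,100:290];cv2.imwrite('pics/t5z.png',cv2.cvtColor(cv2.resize(f,None,fx=4,fy=4,interpolation=2),4))
go([0.465,0.340,0.215]); go([0.465,0.340,0.134])
E
```

```text
clock: 9.05
tool_pos: [0.4684, 0.3387, 0.2161]
eef_rot: [0.688, 0.166, -0.166, -0.687]
contact_force: [-0.4, -1.4, -5.6]
opening: 0.135
rows: x -2.6 y 1.5 z 2.1 spin None jaw now 27.2 tilt 0.04 t 9.15
rows: x -2.6 y 82.5 z 2.1 spin None jaw now 27.2 tilt 0.04 t 9.15
```

View pics/w5.png

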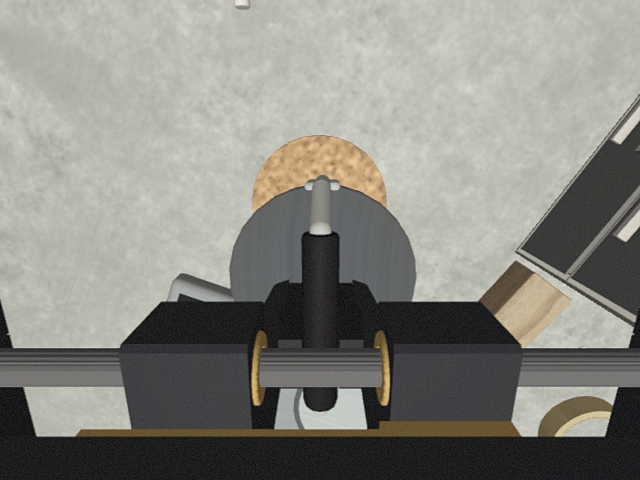

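View pics/t5z.png

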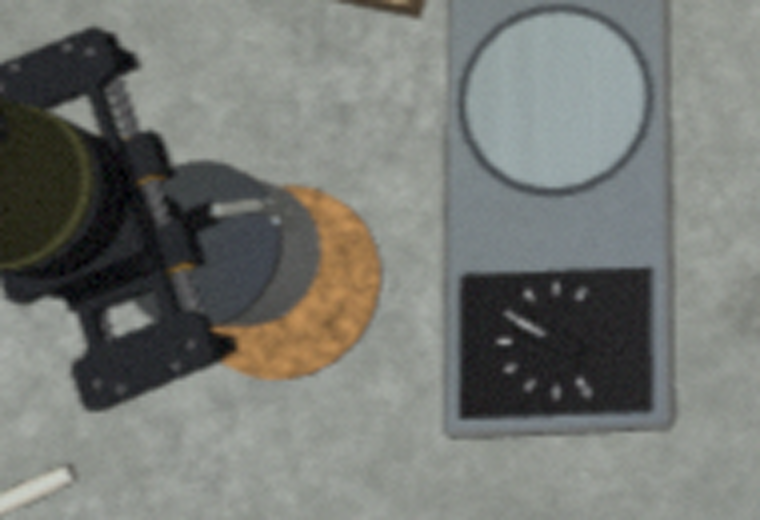

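```bash
python3 - <<'E'
from h import *
from scipy.optimize import least_squares
s=snap('wrist')
h=cv2.cvtColor(s['frame'],cv2.COLOR_RGB2HSV);k=np.zeros((480,640),np.uint8);k[120:200,240:400]=((h[...,1]>80)&(h[...,0]<25))[120:200,240:400]
k=cv2.morphologyEx(k,cv2.MORPH_CLOSE,np.ones((5,5)))
pts=[]
for c in range(254,386,2):
    rr=np.where(k[:,c])[0]
    if len(rr)>2: pts.append(atz(s,(rr[0]-.5,c),.008)[:2])
pts=np.array(pts)
f=least_squares(lambda p:np.hypot(*(pts-p).T)-.065,[.465,.34],loss='soft_l1',f_scale=.001);print(f.x,np.abs(f.fun).mean())
f=least_squares(lambda p:np.hypot(*(pts-p[:2]).T)-p[2],[.465,.34,.065],loss='soft_l1',f_scale=.001);print(f.x)
go([*f.x[:2],.134])
E
```

```text
[0.46642096 0.34048183] 0.00028065198489046696
[0.46592225 0.3414699  0.06405325]
rows: x -1.1 y 82.6 z 2.7 spin None jaw now 27.2 tilt 0.02 t 9.2
```

```bash
python3 -m inch '-1 40 2.5 0;-1 75 2.5 0;-1 80 2.5 0;-1 83 2.5 0;-1 83 2.5 0;-1 83 2.5 0'
python3 -m inch '0 1 0 0;0 1.5 0 0;0 2 0 0;0 2 0 0'
```

```text
clock: 9.8
tool_pos: [0.4667, 0.343, 0.1354]
eef_rot: [-0.687, -0.168, 0.166, 0.688]
contact_force: [-0.3, 0.2, -5.6]
opening: 0.135
clock: 10.2
tool_pos: [0.467, 0.3424, 0.1331]
eef_rot: [-0.687, -0.168, 0.165, 0.687]
contact_force: [1.3, -2.2, 4.8]
opening: 0.137
```

```bash
python3 -m inch '0 0 0 0;0 0 0 0;0 0 0 0;0 0 0 0;0 0 0 0;0 0 0 0' 0.2
python3 -m inch '0 -40 0 0;0 -85 0 0;0 -125 0 0;0 -125 0 0;0 -125 0 0'
python3 - <<'E'
from h import *
s=snap('wrist','w6')
S=snap('scene');f=S['frame'][170:270,200:340];cv2.imwrite('pics/s6z.png',cv2.cvtColor(cv2.resize(f,None,fx=5,fy=5,interpolation=2),4))
go([0.434,.10,.25],0)
E
```

```text
clock: 10.8
tool_pos: [0.4654, 0.3423, 0.1316]
eef_rot: [-0.687, -0.167, 0.167, 0.687]
contact_force: [-0.1, -0.2, 0.0]
opening: 0.599
clock: 11.3
tool_pos: [0.4657, 0.3425, 0.2574]
eef_rot: [-0.687, -0.167, 0.166, 0.687]
contact_force: [-0.6, -0.6, -0.2]
opening: 0.598
rows: x -138.1 y 5.9 z -200.7 spin 27.3 jaw now 27.3 tilt 0.15 t 11.4
```

View pics/w6.png

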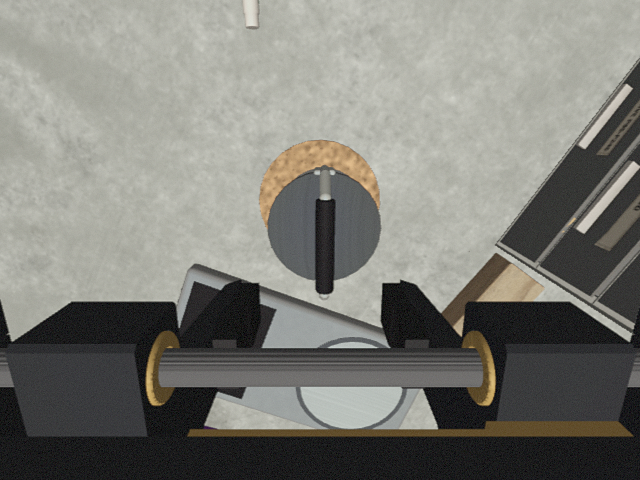

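View pics/s6z.png

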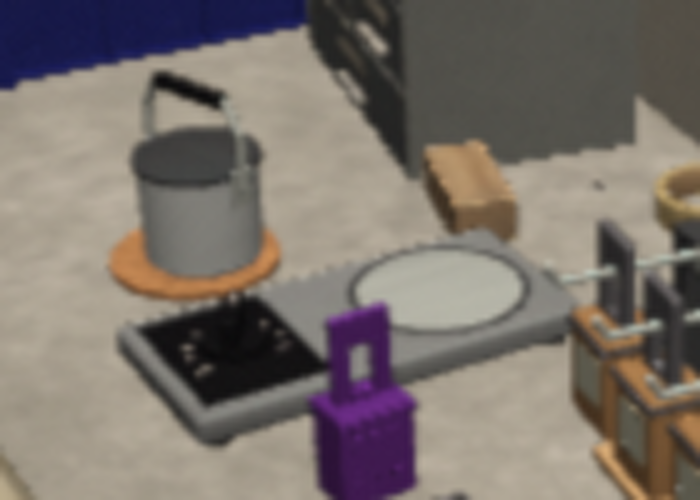

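```bash
python3 -m inch '-30 -10 -45 6;-60 -10 -90 12;-90 -10 -135 18;-120 0 -165 27;-120 0 -165 27;-120 0 -165 27;-120 0 -165 27'
python3 - <<'E'
from h import *
import pickle
s=snap('wrist','w7');pickle.dump(s,open('w7.pkl','wb'))
for nm in ['knob_grip','knob_pointer','warmer']:
  for x in r.tip_of('wrist',nm)[:3]: print(nm,np.round(x['centre'],1),round(x['p'],2),atz(s,x['centre'],{'knob_grip':.054,'knob_pointer':.063,'warmer':0}[nm]))
go([0.434,.15,.25],0)
E
```

```text
clock: 12.1
tool_pos: [0.4348, 0.142, 0.2561]
eef_rot: [-0.707, -0.003, 0.003, 0.707]
contact_force: [0.3, -0.3, -0.1]
opening: 0.6
knob_grip [202.8 321. ] 0.63 [0.43605546 0.14909925 0.054     ]
knob_pointer [182.3 332.7] 0.73 [0.44643496 0.16958954 0.063     ]
warmer [181.6 406.4] 0.94 [0.52765552 0.1626108  0.        ]
rows: x -0.8 y 6.5 z 7.9 spin 0.5 jaw now 0.5 tilt 0.04 t 12.3
```

View pics/w7.png

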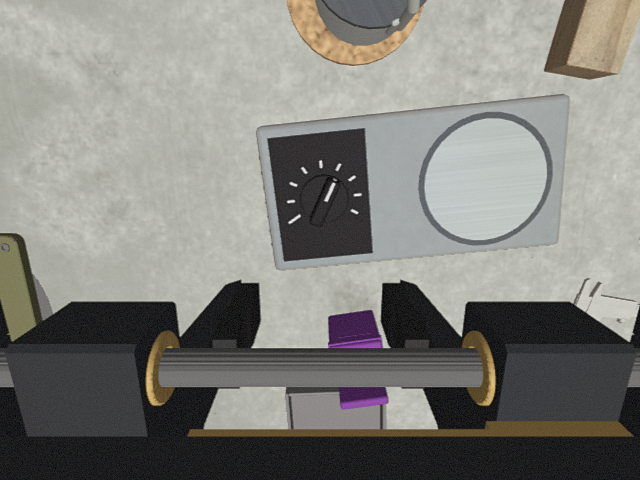

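```bash
python3 - <<'E'
from h import *
import pickle
s=pickle.load(open('w7.pkl','rb'))
f=s['frame'][140:250,260:390];cv2.imwrite('pics/kz.png',cv2.cvtColor(cv2.resize(f,None,fx=6,fy=6,interpolation=2),4))
g=cv2.cvtColor(s['frame'],cv2.COLOR_RGB2GRAY);k=np.zeros_like(g);k[135:255,276:366]=(g[135:255,276:366]>130);
# mask to interior of black panel
n,l,st,c=cv2.connectedComponentsWithStats(k)
T=[]
for i in range(1,n):
    if 4<=st[i,4]<120: T.append((c[i][::-1],st[i,4]))
kc=np.array([0.435,0.150])
W=[(atz(s,p,.031)[:2],a) for p,a in T]
from scipy.optimize import least_squares
P=np.array([w for w,a in W]);d=np.hypot(*(P-kc).T)
print(np.round(np.c_[P,d*1000,[a for w,a in W],[p for p,a in T]],3))
E
```

```text
[[3.99000e-01 2.10000e-01 7.00540e+01 2.30000e+01 1.35304e+02 2.82130e+02]
 [4.35000e-01 1.83000e-01 3.34090e+01 2.50000e+01 1.63680e+02 3.20320e+02]
 [4.52000e-01 1.80000e-01 3.49300e+01 2.30000e+01 1.66870e+02 3.37609e+02]
 [4.19000e-01 1.77000e-01 3.14740e+01 2.30000e+01 1.70043e+02 3.03870e+02]
 [4.66000e-01 1.70000e-01 3.69260e+01 2.30000e+01 1.77913e+02 3.51652e+02]
 [4.08000e-01 1.64000e-01 3.01660e+01 2.30000e+01 1.83870e+02 2.92783e+02]
 [4.44000e-01 1.56000e-01 1.11360e+01 7.20000e+01 1.91736e+02 3.29375e+02]
 [4.73000e-01 1.54000e-01 3.76940e+01 1.90000e+01 1.94158e+02 3.57526e+02]
 [4.06000e-01 1.46000e-01 2.96920e+01 2.20000e+01 2.01000e+02 2.90500e+02]
 [4.70000e-01 1.36000e-01 3.71550e+01 1.90000e+01 2.11263e+02 3.54000e+02]
 [4.09000e-01 1.28000e-01 3.39210e+01 4.10000e+01 2.18780e+02 2.94268e+02]
 [4.80000e-01 9.10000e-02 7.42590e+01 6.00000e+00 2.54000e+02 3.62500e+02]]
```

View pics/kz.png

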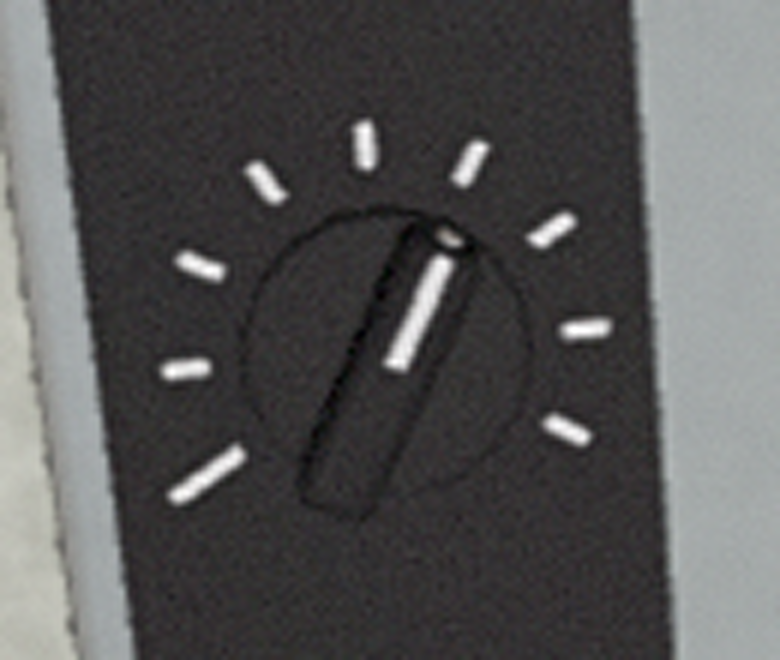

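```bash
python3 - <<'E'
from h import *
import pickle
from scipy.optimize import least_squares
s=pickle.load(open('w7.pkl','rb'))
px=[(201,290.5),(183.87,292.78),(170.04,303.87),(163.68,320.32),(166.87,337.6),(177.9,351.65),(194.16,357.5),(211.26,354)]
P=np.array([atz(s,p,.0315)[:2] for p in px])
f=least_squares(lambda p:np.hypot(*(P-p[:2]).T)-p[2],[.435,.15,.033]);print(f.x,f.fun*1e3);c=f.x[:2]
a=np.degrees(np.arctan2(*(P-c).T[::-1]));print('tick world yaw 1..8',np.round(a,1))
def z(p): return np.array([140+p[1]/6,260+p[0]/6])
A=atz(s,z((395,368)),.063)[:2];B=atz(s,z((450,240)),.063)[:2]  # pointer line: near axis, end
C=[atz(s,z((325,508))if 0 else z((340,505)),.063)[:2]]
print(A,B,C,'ptr yaw',np.degrees(np.arctan2(*(B-A)[::-1])),np.degrees(np.arctan2(*(B-c)[::-1])))
o,d=ray(s,z((395,368)));print(o)
E
```

```text
[0.43888685 0.14998712 0.03358815] [-0.08604203  0.09601317  0.05725777  0.07950742 -0.34712427  0.13717681
  0.17356177 -0.11035062]
tick world yaw 1..8 [-174.   156.1  126.    96.3   66.6   36.2    6.6  -23.9]
[0.44043724 0.15218215] [0.4484714  0.17166848] [array([0.43214268, 0.13061298])] ptr yaw 67.59378368464601 66.15149486037727
[0.4349454  0.21309579 0.39418692]
```

```bash
python3 - <<'E'
from h import *
s=snap('top');S=snap('scene')
t=[x['centre'] for x in r.tip_of('top','refill')];u=[x['centre'] for x in r.tip_of('scene','refill')]
for a in t: print(np.round(a),np.round(atz(s,a,0.0),3))
for a in u: print('sc',np.round(a),np.round(atz(S,a,0.0),3))
go([0.4392,.1503,.12],-23.6);go([0.4392,.1503,.043],-23.6)
print(r.get_state()['q'])
E
```

```text
[244. 331.] [ 0.621 -0.081  0.   ]
[245. 357.] [ 0.621 -0.152  0.   ]
[194. 365.] [ 0.772 -0.169  0.   ]
[251. 415.] [ 0.617 -0.312  0.   ]
[194. 418.] [ 0.782 -0.319  0.   ]
[296. 300.] [ 0.472 -0.008  0.   ]
[247. 388.] [ 0.624 -0.239  0.   ]
[273. 245.] [0.524 0.148 0.   ]
sc [265. 273.] [0.479 0.    0.   ]
sc [290. 353.] [ 0.649 -0.228  0.   ]
sc [266. 330.] [ 0.643 -0.081  0.   ]
sc [279. 340.] [ 0.64  -0.161  0.   ]
sc [252. 323.] [0.661 0.007 0.   ]
sc [295. 404.] [ 0.772 -0.316  0.   ]
sc [265. 379.] [ 0.79  -0.146  0.   ]
rows: x 4.6 y 136.7 z 9.1 spin 24.0 jaw now 0.4 tilt 0.01 t 12.5
rows: x 4.5 y 213.7 z 9.1 spin 24.0 jaw now 0.4 tilt 0.01 t 12.5
[-0.53413309  0.46594986  0.17835601  2.05160703 -0.13509684  0.63456604
 -0.25919927]
```

```bash
python3 -m inch '4 50 9 8;4 100 9 16;4 150 9 24;4 180 9 24;4 180 9 24;4 180 9 24;4 180 9 24' -0.2
python3 - <<'E'
from h import *
s=snap('wrist','w8')
go([0.4392,.1503,.050],-23.6)
E
```

```text
clock: 13.2
tool_pos: [0.4397, 0.15, 0.0783]
eef_rot: [-0.691, 0.144, -0.146, 0.693]
contact_force: [0.4, -0.4, -0.1]
opening: 0.401
rows: x -0.7 y 28.5 z -0.1 spin -0.1 jaw now -23.7 tilt 0.21 t 13.25
```

View pics/w8.png

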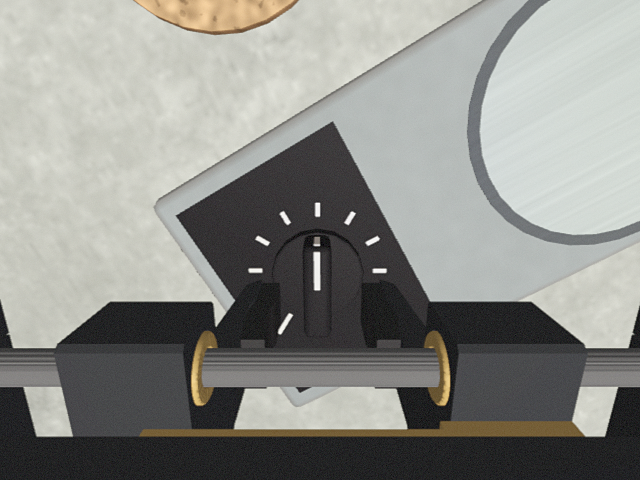

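```bash
python3 -m inch '-1 20 0 0;-1 28 0 0;-1 28 0 0;-1 28 0 0'
python3 -m inch '0 0 0 0;0 0 0 0;0 0 0 0;0 0 0 0;0 0 0 0;0 0 0 0' -1 30
python3 - <<'E'
from h import *
T=snap('top');f=T['frame'][220:350,100:290];cv2.imwrite('pics/t8z.png',cv2.cvtColor(cv2.resize(f,None,fx=4,fy=4,interpolation=2),4))
print(r.get_state()['moment'])
E
```

```text
clock: 13.65
tool_pos: [0.4379, 0.1501, 0.0494]
eef_rot: [-0.692, 0.145, -0.145, 0.692]
contact_force: [1.0, -0.6, -0.3]
opening: 0.401
clock: 14.25
tool_pos: [0.438, 0.15, 0.049]
eef_rot: [-0.692, 0.145, -0.146, 0.692]
contact_force: [0.1, -1.6, 5.5]
opening: 0.143
[-0.17150938  0.00491485  0.00106598]
```

View pics/t8z.png

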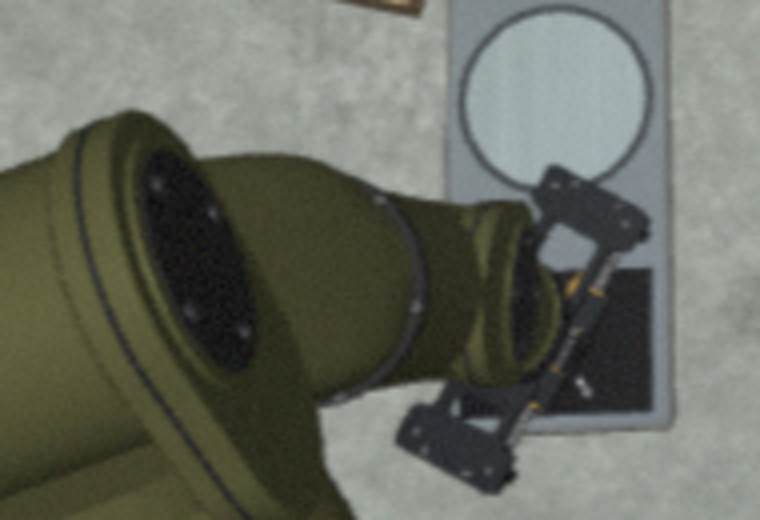

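```bash
python3 -m inch '0 0 0 -8;0 0 0 -16;0 0 0 -24;0 0 0 -32;0 0 0 -40;0 0 0 -48;0 0 0 -56'
python3 - <<'E'
from h import *
S=snap('scene','s9');f=S['frame'][120:290,160:360];cv2.imwrite('pics/s9z.png',cv2.cvtColor(cv2.resize(f,None,fx=4,fy=3.5,interpolation=2),4))
go([0.438,.15,.049],66.4);print(r.get_state()['moment'],r.get_state()['q'])
E
```

```text
clock: 15.0
tool_pos: [0.4384, 0.15, 0.049]
eef_rot: [0.679, 0.199, -0.198, -0.679]
contact_force: [1.2, -0.2, 4.5]
opening: 0.142
rows: x -0.3 y 0.0 z 0.2 spin -33.5 jaw now 32.9 tilt 0.08 t 15.05
[-0.28322127 -0.23822591 -0.02434328] [-0.42340731  0.86875414 -0.00994401  2.18447888  0.09044278  0.08728732
  0.05505883]
```

View pics/s9z.png

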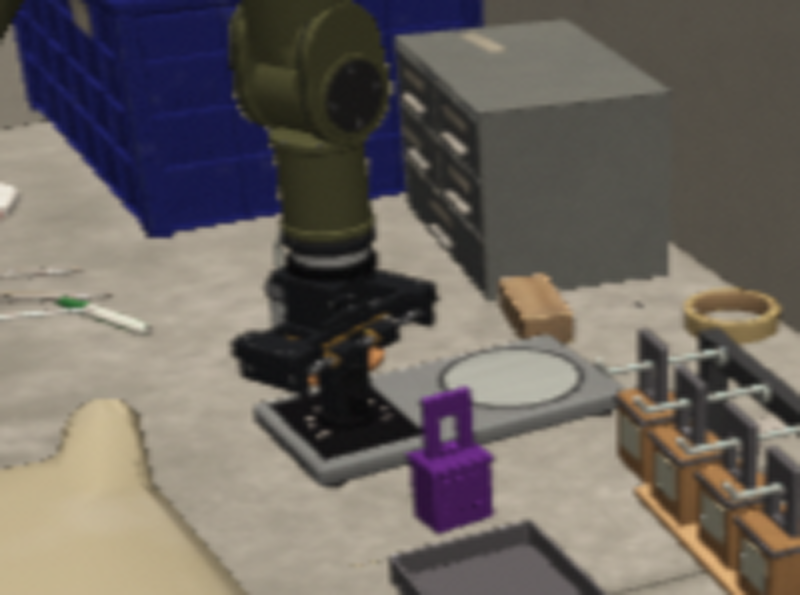

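```bash
python3 -m inch '0 0 0 -8;0 0 0 -16;0 0 0 -24;0 0 0 -32;0 0 0 -34;0 0 0 -34;0 0 0 -34'
python3 - <<'E'
from h import *
go([0.438,.15,.049],66.4);print(r.get_state()['moment'],r.get_state()['q'])
E
```

```text
clock: 15.75
tool_pos: [0.4385, 0.1502, 0.049]
eef_rot: [0.592, 0.387, -0.386, -0.592]
contact_force: [0.8, -0.4, 4.9]
opening: 0.144
rows: x -0.4 y 0.0 z 0.3 spin -0.2 jaw now 66.2 tilt 0.10 t 15.75
[-0.04916712 -0.27064219  0.00577756] [-0.40124252  0.86773785 -0.04625547  2.18323079  0.37752492  0.09614387
  0.34835517]
```

```bash
python3 -m inch '0 0 0 0;0 0 0 0;0 0 0 0;0 0 0 0;0 0 0 0' -0.2
python3 -m inch '0 -50 0 0;0 -100 0 0;0 -150 0 0;0 -200 0 0;0 -200 0 0;0 -200 0 0;0 -200 0 0'
python3 - <<'E'
from h import *
s=snap('wrist','w10');T=snap('top','t10');f=T['frame'][220:350,100:290];cv2.imwrite('pics/t10z.png',cv2.cvtColor(cv2.resize(f,None,fx=4,fy=4,interpolation=2),4))
E
```

```text
clock: 16.25
tool_pos: [0.4375, 0.15, 0.0486]
eef_rot: [-0.592, -0.387, 0.387, 0.592]
contact_force: [0.1, 0.4, 0.9]
opening: 0.399
clock: 16.95
tool_pos: [0.4367, 0.1494, 0.2476]
eef_rot: [-0.592, -0.386, 0.388, 0.592]
contact_force: [-0.3, -0.6, 0.2]
opening: 0.396
```

View pics/w10.png

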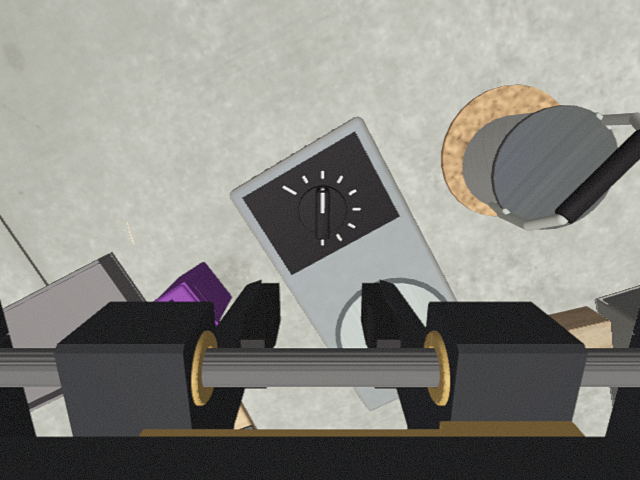

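View pics/t10.png

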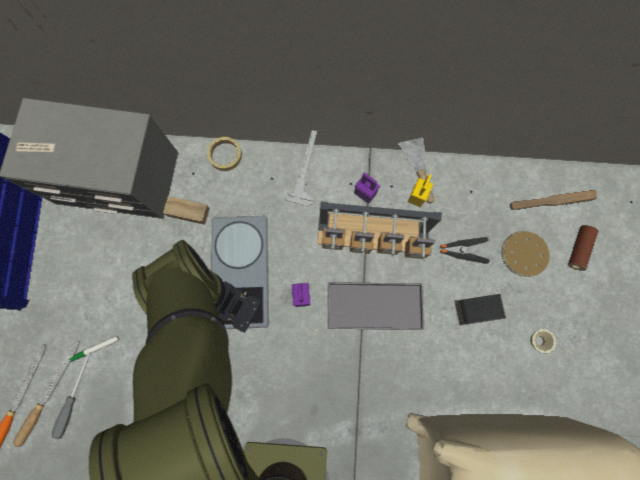

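```bash
python3 - <<'E'
from h import *
go([0.52,-.19,.36],90)
E
```

```text
rows: x -277.8 y -112.6 z -212.5 spin -23.7 jaw now 66.3 tilt 0.21 t 17.05
```

```bash
python3 -m inch '-20 -45 -15 0;-60 -80 -45 -6;-95 -112 -75 -12;-135 -112 -105 -18;-170 -112 -130 -24;-205 -112 -155 -24;-240 -112 -180 -24;-278 -112 -212 -24;-278 -112 -212 -24;-278 -112 -212 -24' 0.2
python3 - <<'E'
from h import *
import pickle
s=snap('wrist','w11')
go([0.52,-.19,.36],90)
for nm in ['peg','refill','tray','peg_rack']:
  print(nm,[(np.round(x['centre'],1).tolist(),round(x['p'],2)) for x in r.tip_of('wrist',nm)[:7]])
E
```

```text
clock: 18.05
tool_pos: [0.5194, -0.1906, 0.3586]
eef_rot: [-0.498, -0.5, 0.501, 0.501]
contact_force: [0.2, 0.9, 1.1]
opening: 0.599
rows: x -1.2 y -0.8 z -0.4 spin 0.3 jaw now 90.3 tilt 0.20 t 18.1
peg [([296.0, 212.6], 0.95), ([295.8, 282.3], 0.69), ([296.0, 355.7], 0.68), ([302.1, 429.7], 0.62)]
refill [([261.7, 233.0], 0.91), ([267.3, 348.0], 0.89), ([357.1, 333.3], 0.83), ([152.4, 453.5], 0.63), ([268.3, 403.4], 0.61), ([266.8, 293.7], 0.59), ([194.4, 574.9], 0.29)]
tray []
peg_rack [([250.3, 315.1], 0.82)]
```

View pics/w11.png

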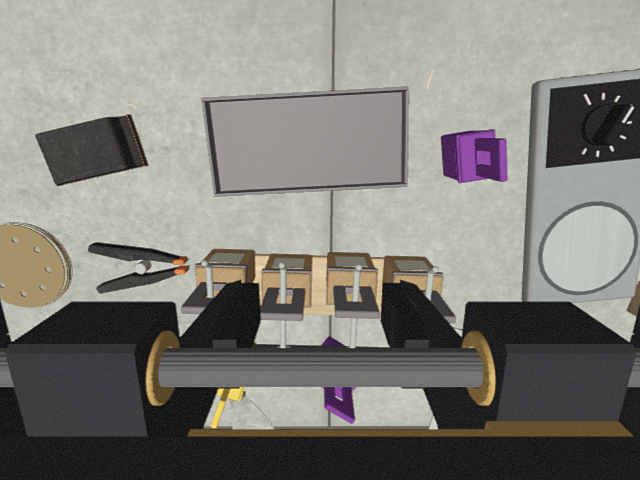

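```bash
python3 - <<'E'
from h import *
import pickle
pickle.dump(snap('wrist'),open('w11.pkl','wb'))
E
python3 -m inch '0 0 -50 0;0 0 -90 0;0 0 -90 0;0 0 -90 0;0 0 -90 0'
python3 - <<'E'
from h import *
import pickle
s=snap('wrist','w12');pickle.dump(s,open('w12.pkl','wb'))
s0=pickle.load(open('w11.pkl','rb'))
b=[np.array(x['centre']) for x in r.tip_of('wrist','peg')];a=[np.array(x) for x in [(296.0,212.6),(295.8,282.3),(296,355.7),(302.1,429.7)]]
print(np.round(b,1))
for p in a: print(np.round(atz(s0,p,.165),4))
for p in b: print('2',np.round(atz(s,p,.165),4))
for p in a:
  for q in b:
    X,e=tri((s0,p),(s,q))
    if max(e)<.004: print(np.round(X,4),e[0])
print([(np.round(x['centre'],1).tolist(),round(x['p'],2)) for x in r.tip_of('wrist','refill')[:8]])
go([0.6,-.19,.36],90)
E
```

```text
clock: 18.85
tool_pos: [0.6089, -0.1892, 0.3608]
eef_rot: [-0.498, -0.501, 0.502, 0.499]
contact_force: [-0.1, -0.2, 0.4]
opening: 0.6
[[209.9 434.3]
 [191.9 228. ]
 [206.5 281.4]
 [204.  206.4]
 [206.7 357.2]]
[ 0.6068 -0.2945  0.165 ]
[ 0.6061 -0.2253  0.165 ]
[ 0.6057 -0.1523  0.165 ]
[ 0.6119 -0.0782  0.165 ]
2 [ 0.6073 -0.0837  0.165 ]
2 [ 0.5914 -0.2741  0.165 ]
2 [ 0.6048 -0.2255  0.165 ]
2 [ 0.6028 -0.2948  0.165 ]
2 [ 0.6046 -0.1553  0.165 ]
[ 0.6    -0.2901  0.1795] 0.00016651484390544223
[ 0.6038 -0.2249  0.1698] 0.00014521739701054182
[ 0.6038 -0.1543  0.169 ] 0.0014804207703230272
[ 0.6042 -0.0859  0.1803] 0.0025019350838667996
[([190.1, 229.4], 0.84), ([299.3, 337.6], 0.8), ([197.3, 290.1], 0.75), ([78.6, 462.4], 0.74), ([196.4, 350.9], 0.73), ([199.2, 406.2], 0.59)]
rows: x -0.3 y 1.3 z 9.0 spin 0.3 jaw now 90.3 tilt 0.04 t 19.0
```

View pics/w12.png

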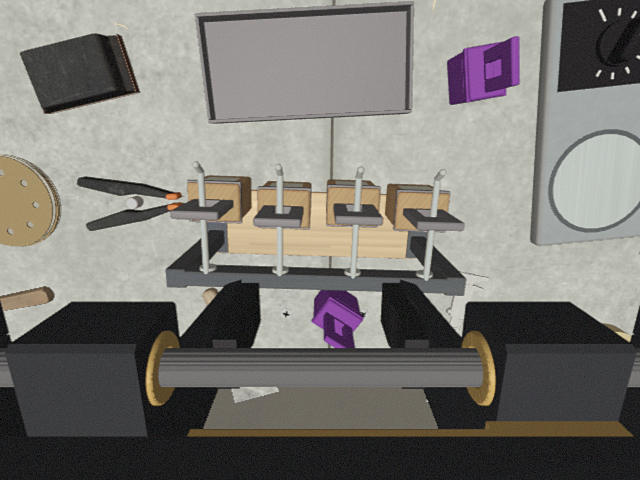

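```bash
python3 - <<'E'
from h import *
import pickle
s=pickle.load(open('w12.pkl','rb'));f=s['frame'][150:300,160:475];cv2.imwrite('pics/w12z.png',cv2.cvtColor(cv2.resize(f,None,fx=2.5,fy=2.5,interpolation=2),4))
E
```

```text
(no output)
```

View pics/w12z.png

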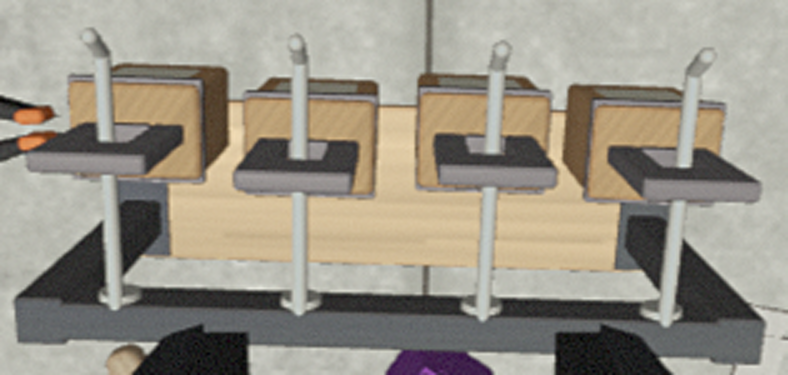

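```bash
python3 - <<'E'
from h import *
import pickle
s=pickle.load(open('w12.pkl','rb'));S0=pickle.load(open('w11.pkl','rb'))
z=lambda p:(150+p[1]/2.5,160+p[0]/2.5)
for n,L,R_ in (('r3',(30,160),(145,163)),('r2',(237.5,181),(355.5,186)),('r1',(439,178),(555,178)),('r0',(642,190),(758,191))):
    a=atz(s,z(L),.188);b=atz(s,z(R_),.188);d=a-b;print(n,np.round((a+b)/2,4),'w',np.round(np.linalg.norm(d)*1e3,1),'yaw of +y-axis',np.round(np.degrees(np.arctan2(*(b-a)[1::-1])),1))
# pegs at z=.162 (axis): base ends and tip
for bt,tp in (((117,300),(106,135)),((299,303),(299,100)),((486,310),(494,100)),((667,313),(685,165))):
    a=atz(s,z(bt),.163);b=atz(s,z(tp),.163);print('peg',np.round(a,4),np.round(b,4),np.degrees(np.arctan2(*(a-b)[1::-1])))
# bar top front edge
print('bar ', [np.round(atz(s,z(p),.165),4) for p in((20,298),(760,315))])
# tray rim outer corners z .028 in w11
c=[(98,203),(195,216),(186,408),(87,408)];C=np.array([atz(S0,p,.028) for p in c]);print(np.round(C,4),np.round(C.mean(0),4),[np.round(np.linalg.norm(C[i]-C[i-1])*1e3) for i in range(4)])
E
```

```text
r3 [ 0.6077 -0.2982  0.188 ] w 39.8 yaw of +y-axis 88.7
r2 [ 0.6152 -0.2259  0.188 ] w 41.2 yaw of +y-axis 87.8
r1 [ 0.6129 -0.1559  0.188 ] w 40.4 yaw of +y-axis 90.3
r0 [ 0.6171 -0.0847  0.188 ] w 40.6 yaw of +y-axis 89.8
peg [ 0.6687 -0.3004  0.163 ] [ 0.6032 -0.2992  0.163 ] -1.0605466390604563
peg [ 0.6696 -0.2291  0.163 ] [ 0.5898 -0.227   0.163 ] -1.4920897176312997
peg [ 0.6722 -0.1557  0.163 ] [ 0.5894 -0.1553  0.163 ] -0.2982604275362263
peg [ 0.6731 -0.0845  0.163 ] [ 0.6135 -0.0828  0.163 ] -1.6304073057748212
bar  [array([ 0.6673, -0.3374,  0.165 ]), array([ 0.6729, -0.0487,  0.165 ])]
[[ 0.4111 -0.3302  0.028 ]
 [ 0.5287 -0.323   0.028 ]
 [ 0.5153 -0.0755  0.028 ]
 [ 0.397  -0.0842  0.028 ]] [ 0.463  -0.2032  0.028 ] [np.float64(246.0), np.float64(118.0), np.float64(248.0), np.float64(119.0)]
```

```bash
python3 - <<'E'
from h import *
go([0.609,-.2990,.235],89);print(r.get_state()['q'])
E
```

```text
rows: x -109.3 y 126.4 z 0.5 spin 1.3 jaw now 90.3 tilt 0.04 t 19.0
[ 0.43516506  0.61979886 -0.39299552  1.35357968  0.24029778  1.21482076
  1.59997611]
```

```bash
python3 -m inch '-50 20 0 1;-100 60 0 1;-109 100 0 1;-109 126 0 1;-109 126 0 1;-109 126 0 1;-109 126 0 1' 0.22 25
python3 - <<'E'
from h import *
s=snap('wrist','w13');go([0.609,-.2990,.160],89)
E
```

```text
clock: 19.7
tool_pos: [0.6122, -0.2976, 0.2376]
eef_rot: [0.504, 0.498, -0.496, -0.501]
contact_force: [0.6, 0.3, -0.4]
opening: 0.61
rows: x -1.3 y 77.6 z 3.6 spin 0.4 jaw now 89.4 tilt 0.27 t 19.75
```

View pics/w13.png

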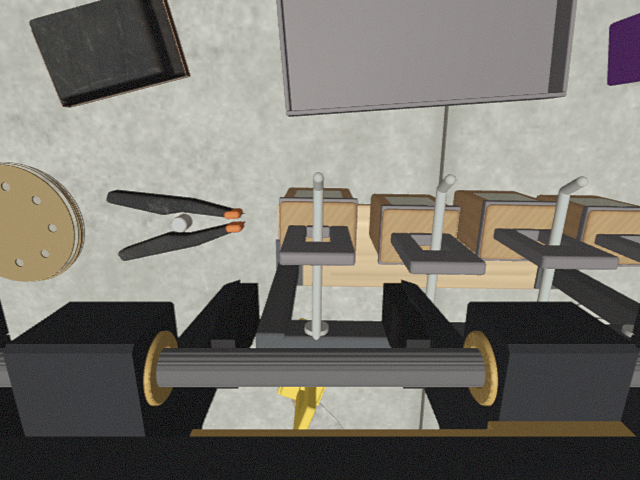

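```bash
python3 - <<'E'
from h import *
s=snap('wrist')
for l,q in(((259,281),(259,354)),((267,409),(267,484)),((263,523),(263,616))):
  a=atz(s,l,.188);b=atz(s,q,.188);m=(a+b)/2;print(np.round(m,4),np.linalg.norm(a-b))
a=atz(s,(259,281),.188);b=atz(s,(259,354),.188);m=(a+b)/2
go([m[0],m[1],.160],89)
E
```

```text
[ 0.6081 -0.2993  0.188 ] 0.03958091377569077
[ 0.6136 -0.229   0.188 ] 0.0408822131092458
[ 0.612  -0.1625  0.188 ] 0.05046942023498977
rows: x -1.5 y 77.4 z 4.2 spin 0.4 jaw now 89.4 tilt 0.25 t 19.8
```

```bash
python3 - <<'E'
from h import *
import pickle
s=snap('wrist');s0=pickle.load(open('w12.pkl','rb'))
z=lambda p:(150+p[1]/2.5,160+p[0]/2.5)
f=s['frame'][210:280,260:500];cv2.imwrite('pics/w13z.png',cv2.cvtColor(cv2.resize(f,None,fx=3.3,fy=3.3,interpolation=2),4))
for l,q in (((30,160),(259,281)),((145,163),(259,354)),((237.5,181),(267,409)),((355.5,186),(267,484))):
  X,e=tri((s0,z(l)),(s,q));print(np.round(X,4),np.round(e,4))
E
```

```text
[ 0.6081 -0.3193  0.1855] [0.0003 0.0003]
[ 0.6091 -0.2793  0.1847] [0.0002 0.0002]
[ 0.6161 -0.2478  0.1804] [0.0002 0.0002]
[ 0.6171 -0.2054  0.1806] [0.0007 0.0007]
```

View pics/w13z.png

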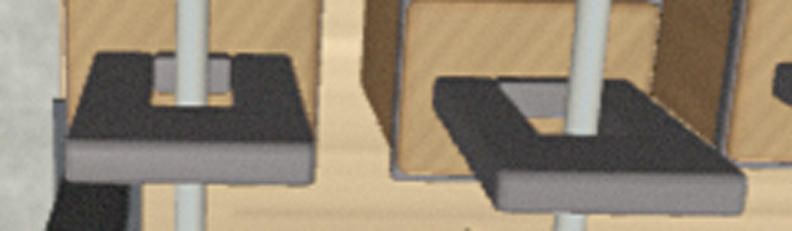

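```bash
python3 -m inch '-1.5 0 4 0;-1.5 40 4 0;-1.5 76 4 0;-1.5 76 4 0;-1.5 76 4 0'
python3 -m inch '0 0 0 0;0 0 0 0;0 0 0 0;0 0 0 0;0 0 0 0;0 0 0 0' -1 25
python3 -m inch '0 -9 0 0;0 -18 0 0;0 -18 0 0;0 -18 0 0;0 -18 0 0'
python3 - <<'E'
from h import *
s=snap('wrist','w14');S=snap('scene');f=S['frame'][200:330,230:430];cv2.imwrite('pics/s14z.png',cv2.cvtColor(cv2.resize(f,None,fx=4,fy=4,interpolation=2),4))
E
```

```text
clock: 20.35
tool_pos: [0.6066, -0.2997, 0.1593]
eef_rot: [-0.503, -0.497, 0.497, 0.503]
contact_force: [0.3, -0.8, -0.1]
opening: 0.607
clock: 20.95
tool_pos: [0.608, -0.3001, 0.1609]
eef_rot: [0.504, 0.498, -0.496, -0.502]
contact_force: [0.0, -0.4, 6.4]
opening: 0.47
clock: 21.45
tool_pos: [0.6062, -0.2996, 0.1763]
eef_rot: [-0.503, -0.497, 0.497, 0.503]
contact_force: [-0.4, -0.2, -1.5]
opening: 0.472
```

View pics/w14.png

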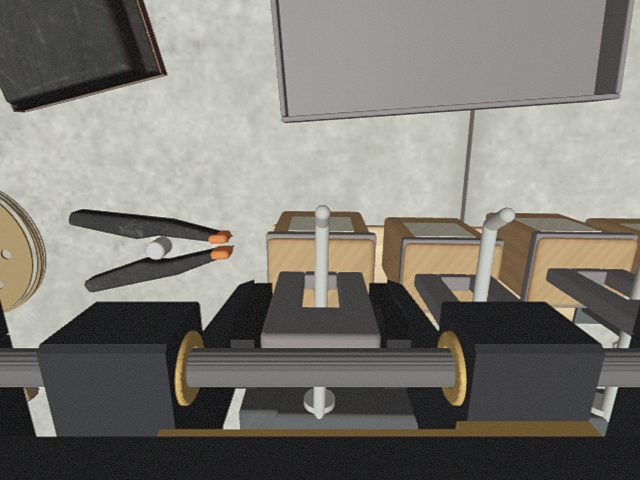

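View pics/s14z.png

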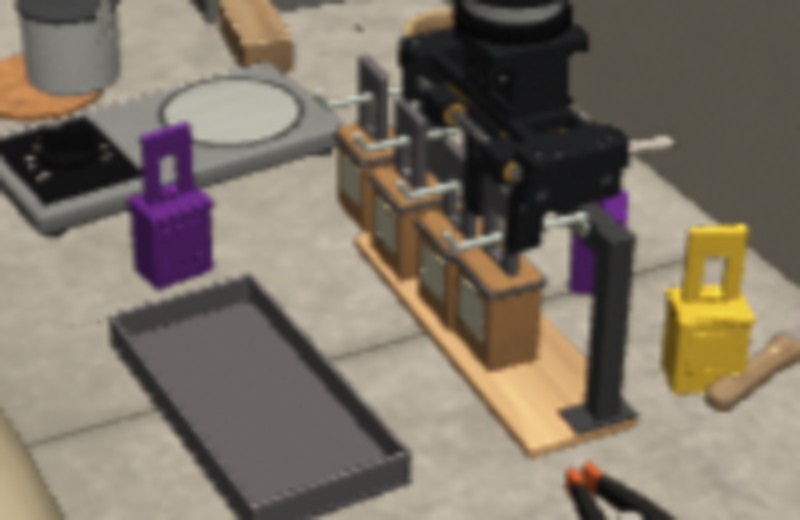

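```bash
python3 -m inch '0 -2 0 0;0 -2 15 0;0 -2 35 0;0 -2 55 0;0 -2 75 0;0 -2 75 0;0 -2 75 0'
python3 - <<'E'
from h import *
s=snap('wrist','w15');S=snap('scene');f=S['frame'][200:330,230:430];cv2.imwrite('pics/s15z.png',cv2.cvtColor(cv2.resize(f,None,fx=4,fy=4,interpolation=2),4))
go([.4403,-.2624,.18],93);go([.4403,-.2624,.107],93)
E
```

```text
clock: 22.25
tool_pos: [0.5323, -0.299, 0.179]
eef_rot: [0.503, 0.497, -0.497, -0.503]
contact_force: [-0.5, -0.2, -1.5]
opening: 0.473
rows: x 35.1 y -1.3 z 93.3 spin -3.7 jaw now 89.3 tilt 0.12 t 22.35
rows: x 35.0 y 71.7 z 93.4 spin -3.7 jaw now 89.3 tilt 0.12 t 22.35
```

View pics/s15z.png

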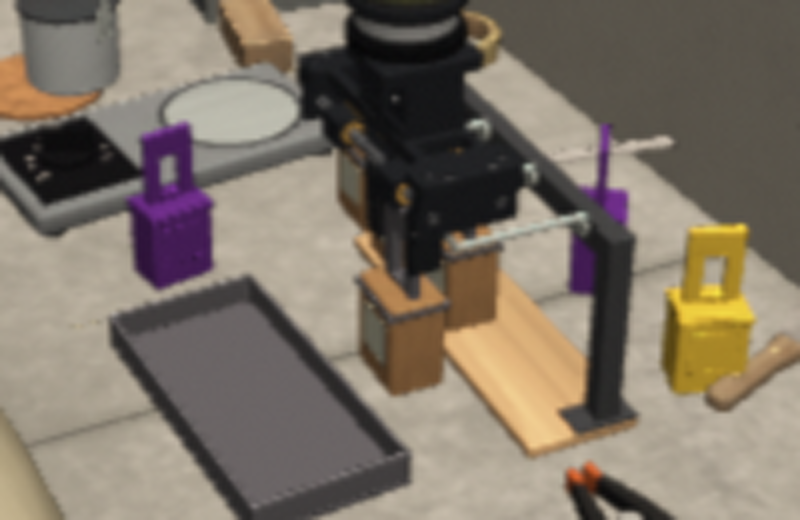

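```bash
python3 -m inch '15 0 40 -3;30 0 80 -3.7;35 0 93 -3.7;35 0 93 -3.7;35 35 93 -3.7;35 62 93 -3.7;35 66 93 -3.7;35 66 93 -3.7;35 66 93 -3.7'
python3 - <<'E'
from h import *
s=snap('wrist','w16');go([.4403,-.2624,.107],93)
E
```

```text
clock: 23.25
tool_pos: [0.4407, -0.263, 0.1135]
eef_rot: [0.487, 0.513, -0.513, -0.486]
contact_force: [-0.1, -0.7, -1.5]
opening: 0.471
rows: x 0.7 y 6.7 z 0.2 spin 0.0 jaw now 93.0 tilt 0.17 t 23.3
```

View pics/w16.png

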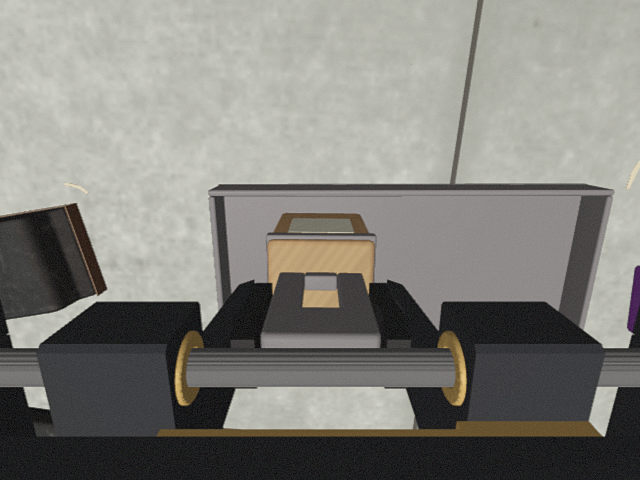

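```bash
python3 -m inch '0 3 0 0;0 5 0 0;0 6 0 0;0 6 0 0'
python3 -m inch '0 1 0 0;0 1 0 0'
```

```text
clock: 23.7
tool_pos: [0.4405, -0.2629, 0.1082]
eef_rot: [0.488, 0.513, -0.512, -0.486]
contact_force: [0.8, 0.6, 9.1]
opening: 0.473
clock: 23.9
tool_pos: [0.4405, -0.2629, 0.1081]
eef_rot: [0.488, 0.513, -0.513, -0.485]
contact_force: [-2.2, 1.7, 19.2]
opening: 0.47
```

```bash
python3 -m inch '0 -1.5 0 0;0 -1.5 0 0'
python3 -m inch '0 0 0 0;0 0 0 0;0 0 0 0;0 0 0 0' 0.2
python3 -m inch '0 -40 0 0;0 -80 0 0;0 -120 0 0;0 -120 0 0;0 -120 0 0'
python3 - <<'E'
from h import *
s=snap('wrist','w17');go([.6171,-.084,.235],89)
E
```

```text
clock: 24.1
tool_pos: [0.4402, -0.2629, 0.1082]
eef_rot: [0.488, 0.513, -0.512, -0.486]
contact_force: [0.7, -0.1, 7.7]
opening: 0.47
clock: 24.5
tool_pos: [0.4387, -0.2626, 0.1069]
eef_rot: [-0.487, -0.513, 0.513, 0.487]
contact_force: [0.0, 0.8, -0.3]
opening: 0.599
clock: 25.0
tool_pos: [0.439, -0.2629, 0.2277]
eef_rot: [0.487, 0.513, -0.513, -0.486]
contact_force: [0.1, -0.7, 0.0]
opening: 0.6
rows: x 169.1 y -8.5 z -187.8 spin 4.0 jaw now 93.0 tilt 0.06 t 25.05
```

View pics/w17.png

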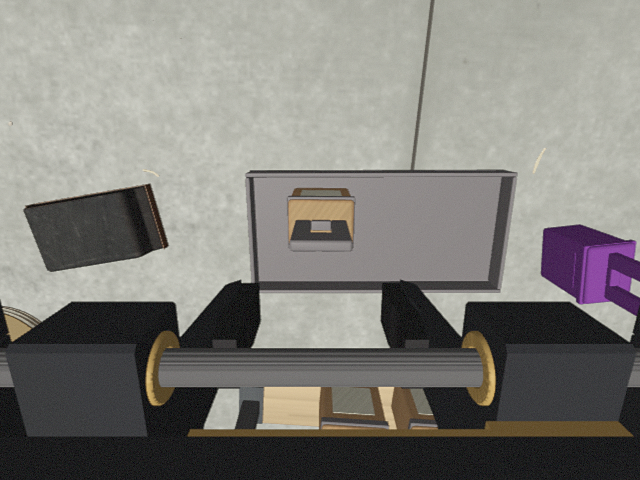

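```bash
python3 -m inch '30 -8 -34 1;60 -8 -68 2;95 -8 -105 4;130 -8 -145 4;169 -8 -186 4;169 -8 -186 4;169 -8 -186 4;169 -8 -186 4' 0.22
python3 - <<'E'
from h import *
s=snap('wrist','w18');go([.6171,-.084,.235],89)
f=s['frame'][210:290,160:480];cv2.imwrite('pics/w18z.png',cv2.cvtColor(cv2.resize(f,None,fx=2.5,fy=2.5,interpolation=2),4))
import pickle;pickle.dump(s,open('w18.pkl','wb'))
E
```

```text
clock: 25.85
tool_pos: [0.6142, -0.0858, 0.2336]
eef_rot: [-0.504, -0.494, 0.497, 0.505]
contact_force: [0.1, -0.4, -0.4]
opening: 0.612
rows: x 2.6 y -1.0 z -3.0 spin -0.1 jaw now 88.9 tilt 0.22 t 25.9
```

View pics/w18z.png

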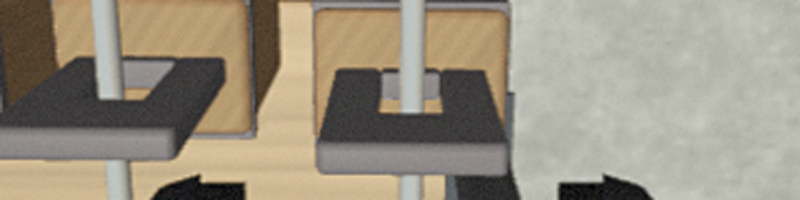

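```bash
python3 - <<'E'
from h import *
import pickle
s=pickle.load(open('w18.pkl','rb'))
m=atz(s,(273.2,324.8),.187);print(m);go([m[0],m[1],.160],89)
E
```

```text
[ 0.61678272 -0.08367776  0.187     ]
rows: x 3.1 y 74.0 z -2.9 spin -0.1 jaw now 88.9 tilt 0.22 t 25.9
```

```bash
python3 -m inch '3 0 -2 0;3 40 -2 0;3 73 -2 0;3 74 -2 0;3 74 -2 0'
python3 -m inch '0 0 0 0;0 0 0 0;0 0 0 0;0 0 0 0;0 0 0 0;0 0 0 0' -1 25
python3 -m inch '0 -10 0 0;0 -20 0 0;0 -20 0 0;0 -20 0 0;0 -20 0 0'
python3 - <<'E'
from h import *
s=snap('wrist','w19')
E
```

```text
clock: 26.4
tool_pos: [0.6176, -0.082, 0.1615]
eef_rot: [-0.504, -0.495, 0.496, 0.505]
contact_force: [-0.7, 0.1, 0.4]
opening: 0.614
clock: 27.0
tool_pos: [0.6191, -0.0817, 0.1629]
eef_rot: [0.505, 0.496, -0.495, -0.503]
contact_force: [-1.3, -0.8, 7.0]
opening: 0.473
clock: 27.5
tool_pos: [0.6176, -0.0812, 0.1809]
eef_rot: [-0.504, -0.495, 0.496, 0.505]
contact_force: [-0.3, -1.0, -1.6]
opening: 0.473
```

View pics/w19.png

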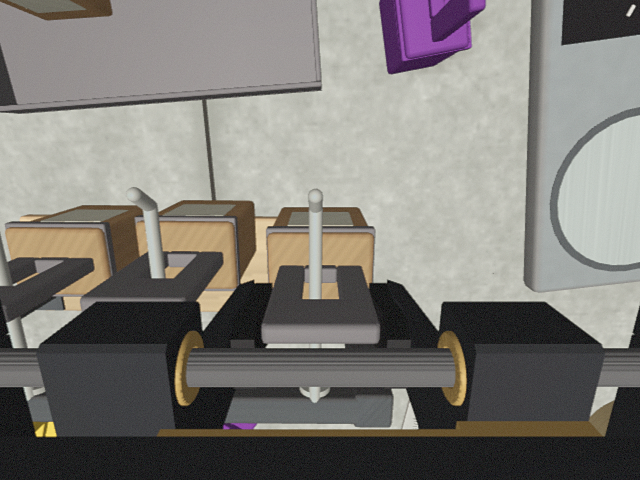

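```bash
python3 -m inch '-1.5 0 0 0;-1.5 0 15 0;-1.5 0 35 0;-1.5 0 55 0;-1.5 0 78 0;-1.5 0 85 0;-1.5 0 85 0;-1.5 0 85 0'
python3 - <<'E'
from h import *
s=snap('wrist','w20');S=snap('scene');f=S['frame'][200:330,230:430];cv2.imwrite('pics/s20z.png',cv2.cvtColor(cv2.resize(f,None,fx=4,fy=4,interpolation=2),4))
go([.4338,-.1466,.116],93)
E
```

```text
clock: 28.35
tool_pos: [0.5344, -0.0812, 0.1814]
eef_rot: [0.505, 0.496, -0.495, -0.504]
contact_force: [1.2, -0.6, -0.9]
opening: 0.473
rows: x -67.3 y 65.0 z 99.5 spin -4.0 jaw now 89.0 tilt 0.10 t 28.45
```

View pics/s20z.png

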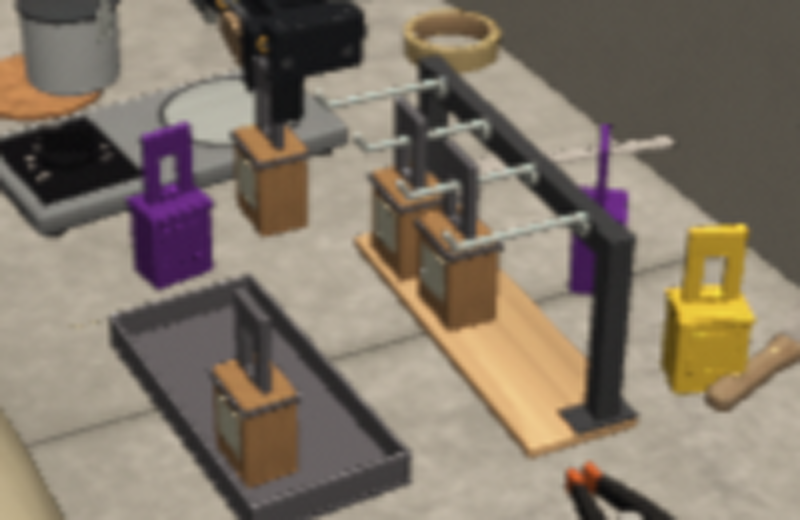

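```bash
python3 -m inch '-40 0 20 -2;-67 0 60 -4;-67 0 99 -4;-67 0 99 -4;-67 0 99 -4;-67 35 99 -4;-67 60 99 -4;-67 65 99 -4;-67 65 99 -4;-67 65 99 -4'
python3 -m inch '0 2 0 0;0 4 0 0;0 5.5 0 0;0 5.5 0 0'
```

```text
clock: 29.45
tool_pos: [0.4342, -0.1463, 0.1169]
eef_rot: [0.487, 0.514, -0.513, -0.486]
contact_force: [0.9, 0.6, -1.8]
opening: 0.473
clock: 29.85
tool_pos: [0.4328, -0.1465, 0.1108]
eef_rot: [0.487, 0.513, -0.513, -0.487]
contact_force: [-0.4, 0.1, -0.8]
opening: 0.472
```

```bash
python3 -m inch '0 1 0 0;0 1.5 0 0;0 1.5 0 0'
```

```text
clock: 30.15
tool_pos: [0.4327, -0.1466, 0.1103]
eef_rot: [-0.487, -0.513, 0.513, 0.486]
contact_force: [-2.1, 0.7, 12.4]
opening: 0.475
```

```bash
python3 -m inch '0 -0.7 0 0;0 -0.7 0 0'
python3 -m inch '0 0 0 0;0 0 0 0;0 0 0 0;0 0 0 0' 0.2
python3 -m inch '0 -40 0 0;0 -80 0 0;0 -120 0 0;0 -120 0 0;0 -120 0 0'
python3 - <<'E'
from h import *
s=snap('wrist','w21');go([.6129,-.156,.235],89)
E
```

```text
clock: 30.35
tool_pos: [0.4328, -0.1466, 0.1104]
eef_rot: [-0.487, -0.513, 0.513, 0.487]
contact_force: [-1.3, 0.3, 7.9]
opening: 0.473
clock: 30.75
tool_pos: [0.4328, -0.1464, 0.1097]
eef_rot: [0.487, 0.513, -0.513, -0.487]
contact_force: [0.7, -0.2, -0.6]
opening: 0.604
clock: 31.25
tool_pos: [0.4329, -0.1468, 0.2303]
eef_rot: [0.487, 0.513, -0.513, -0.486]
contact_force: [-0.5, 0.8, -0.9]
opening: 0.598
rows: x -18.7 y -5.8 z -180.0 spin 4.0 jaw now 93.0 tilt 0.05 t 31.3
```

View pics/w21.png

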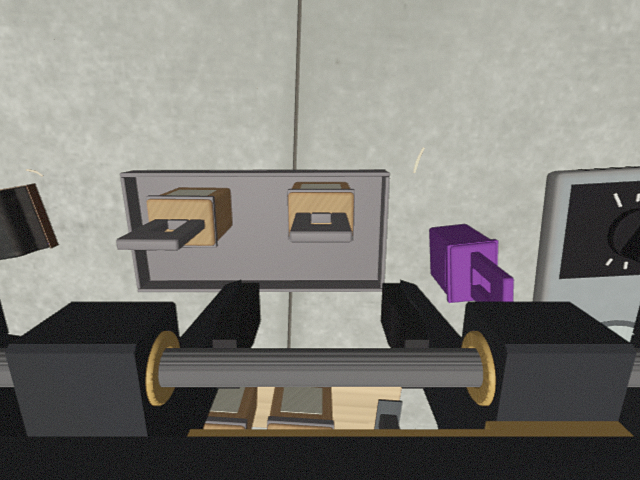

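Both boxes are upright at (row 225, col 190) and (215, 322). Next refill1.

```bash
python3 -m inch '-4 -6 -40 1;-8 -6 -80 2;-12 -6 -120 3;-19 -6 -160 4;-19 -6 -180 4;-19 -6 -180 4;-19 -6 -180 4' 0.22
python3 - <<'E'
from h import *
s=snap('wrist','w22');go([.6129,-.156,.235],89)
f=s['frame'][210:290,160:480];cv2.imwrite('pics/w22z.png',cv2.cvtColor(cv2.resize(f,None,fx=2.5,fy=2.5,interpolation=2),4))
import pickle;pickle.dump(s,open('w22.pkl','wb'))
E
```

```text
clock: 32.0
tool_pos: [0.612, -0.1556, 0.2336]
eef_rot: [-0.503, -0.495, 0.497, 0.505]
contact_force: [-0.6, 0.3, -0.2]
opening: 0.614
rows: x -0.1 y -0.8 z -1.3 spin 0.0 jaw now 89.0 tilt 0.25 t 32.05
```

View pics/w22z.png

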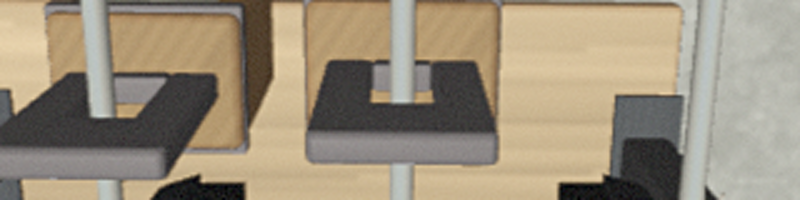

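```bash
python3 - <<'E'
from h import *
import pickle
s=pickle.load(open('w22.pkl','rb'))
m=atz(s,(268.8,320.8),.187);print(m);go([m[0],m[1],.160],89)
E
```

```text
[ 0.61199367 -0.15548669  0.187     ]
rows: x 0.4 y 74.2 z -0.7 spin 0.0 jaw now 89.0 tilt 0.25 t 32.05
```

```bash
python3 -m inch '-0.5 0 0 0;-0.5 40 0 0;-0.5 73 0 0;-0.5 74 0 0;-0.5 74 0 0'
python3 -m inch '0 0 0 0;0 0 0 0;0 0 0 0;0 0 0 0;0 0 0 0;0 0 0 0' -1 25
python3 -m inch '0 -10 0 0;0 -19 0 0;0 -19 0 0;0 -19 0 0;0 -19 0 0'
python3 - <<'E'
from h import *
s=snap('wrist','w23')
E
```

```text
clock: 32.55
tool_pos: [0.6129, -0.1567, 0.1622]
eef_rot: [-0.504, -0.495, 0.496, 0.505]
contact_force: [0.6, -0.2, -0.3]
opening: 0.611
clock: 33.15
tool_pos: [0.6147, -0.1565, 0.1637]
eef_rot: [0.505, 0.496, -0.495, -0.503]
contact_force: [-0.2, 0.3, 7.0]
opening: 0.469
clock: 33.65
tool_pos: [0.6132, -0.1566, 0.1806]
eef_rot: [-0.504, -0.495, 0.496, 0.505]
contact_force: [-0.8, -0.1, -2.3]
opening: 0.471
```

View pics/w23.png

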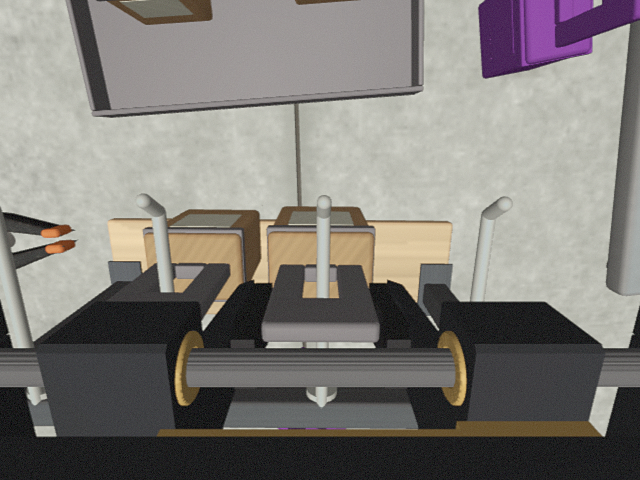

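```bash
python3 -m inch '0 -1 0 0;0 -1 15 0;0 -1 35 0;0 -1 55 0;0 -1 75 0;0 -1 75 0;0 -1 75 0'
python3 - <<'E'
from h import *
S=snap('scene');f=S['frame'][200:330,230:430];cv2.imwrite('pics/s24z.png',cv2.cvtColor(cv2.resize(f,None,fx=4,fy=4,interpolation=2),4))
go([.487,-.1436,.116],93)
E
```

```text
clock: 34.4
tool_pos: [0.5393, -0.1553, 0.1821]
eef_rot: [0.505, 0.496, -0.495, -0.504]
contact_force: [-1.0, 0.1, -1.7]
opening: 0.47
rows: x 10.6 y 66.0 z 53.3 spin -4.0 jaw now 89.0 tilt 0.12 t 34.45
```

View pics/s24z.png

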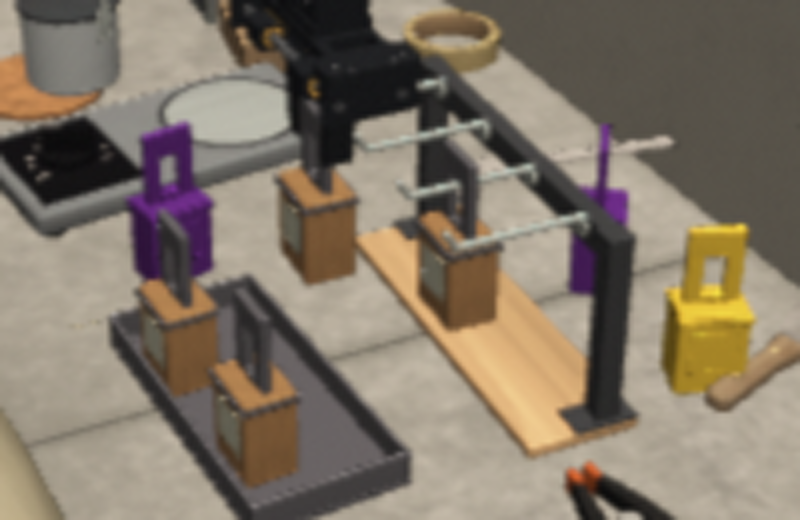

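```bash
python3 -m inch '5 0 25 -3;10 0 45 -4;10.5 0 53 -4;10.5 0 53 -4;10.5 35 53 -4;10.5 60 53 -4;10.5 65 53 -4;10.5 65 53 -4;10.5 65 53 -4'
python3 -m inch '0 2 0 0;0 4 0 0;0 6 0 0;0 6 0 0'
```

```text
clock: 35.35
tool_pos: [0.4872, -0.1439, 0.1177]
eef_rot: [0.487, 0.513, -0.512, -0.486]
contact_force: [-0.1, 0.1, -1.9]
opening: 0.471
clock: 35.75
tool_pos: [0.4858, -0.1439, 0.111]
eef_rot: [0.487, 0.513, -0.513, -0.487]
contact_force: [0.3, 0.2, -1.1]
opening: 0.47
```

```bash
python3 - <<'E'
from h import *
s=snap('wrist','w25');go([.487,-.1436,.116],93)
E
```

```text
rows: x 0.2 y -4.9 z -1.2 spin -0.0 jaw now 93.0 tilt 0.02 t 35.8
```

View pics/w25.png

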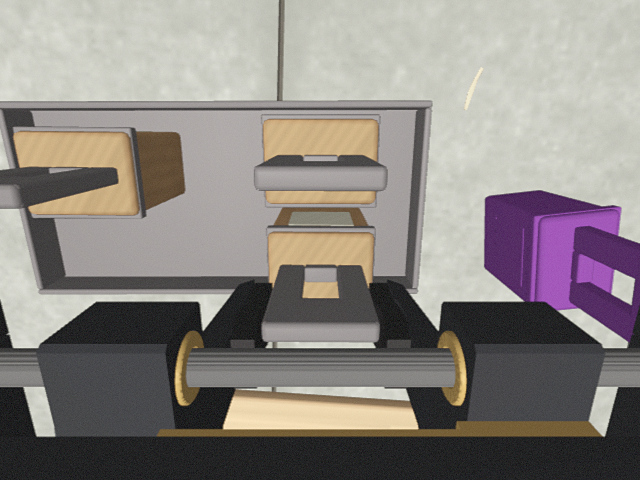

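```bash
python3 -m inch '0 1 0 0;0 1.5 0 0;0 1.5 0 0'
```

```text
clock: 36.1
tool_pos: [0.4861, -0.1439, 0.111]
eef_rot: [0.487, 0.513, -0.513, -0.486]
contact_force: [-3.0, 0.3, 14.9]
opening: 0.469
```

```bash
python3 -m inch '0 -1 0 0;0 -1 0 0'
python3 -m inch '0 0 0 0;0 0 0 0;0 0 0 0;0 0 0 0' 0.2
python3 -m inch '0 -40 0 0;0 -80 0 0;0 -120 0 0;0 -120 0 0;0 -120 0 0'
python3 - <<'E'
from h import *
s=snap('wrist','w26');go([.6140,-.2275,.235],88.7)
E
```

```text
clock: 36.3
tool_pos: [0.4859, -0.1438, 0.111]
eef_rot: [0.487, 0.513, -0.513, -0.486]
contact_force: [-0.7, 0.4, 8.1]
opening: 0.47
clock: 36.7
tool_pos: [0.4857, -0.1437, 0.1102]
eef_rot: [-0.487, -0.513, 0.513, 0.487]
contact_force: [0.4, -0.4, 0.2]
opening: 0.599
clock: 37.2
tool_pos: [0.4859, -0.1441, 0.2309]
eef_rot: [0.487, 0.513, -0.513, -0.486]
contact_force: [-0.5, -0.2, -0.4]
opening: 0.598
rows: x -90.1 y -5.2 z -124.3 spin 4.3 jaw now 93.0 tilt 0.05 t 37.25
```

View pics/w26.png

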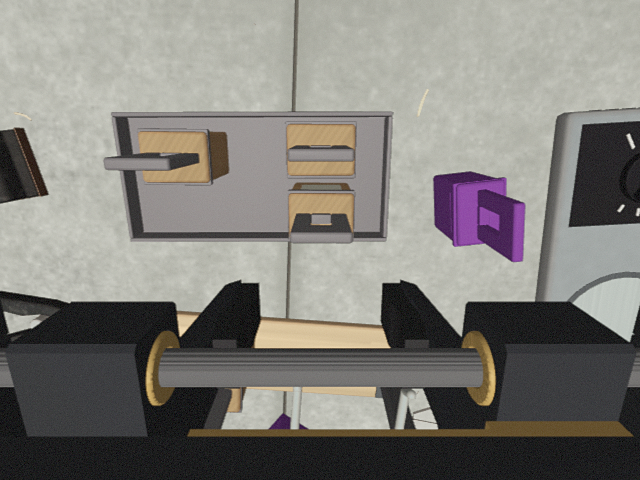

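```bash
python3 -m inch '-30 -5 -40 1;-55 -5 -75 2;-80 -5 -110 4;-90 -5 -124 4;-90 -5 -124 4;-90 -5 -124 4' 0.22
python3 - <<'E'
from h import *
s=snap('wrist','w27');go([.6129,-.156,.235],89)
f=s['frame'][210:290,160:480];cv2.imwrite('pics/w27z.png',cv2.cvtColor(cv2.resize(f,None,fx=2.5,fy=2.5,interpolation=2),4))
import pickle;pickle.dump(s,open('w27.pkl','wb'))
E
```

```text
clock: 37.85
tool_pos: [0.6129, -0.2264, 0.2333]
eef_rot: [-0.503, -0.495, 0.496, 0.506]
contact_force: [1.1, 0.9, -0.5]
opening: 0.608
rows: x 70.0 y -1.1 z 1.0 spin 0.1 jaw now 89.1 tilt 0.22 t 37.9
```

View pics/w27z.png

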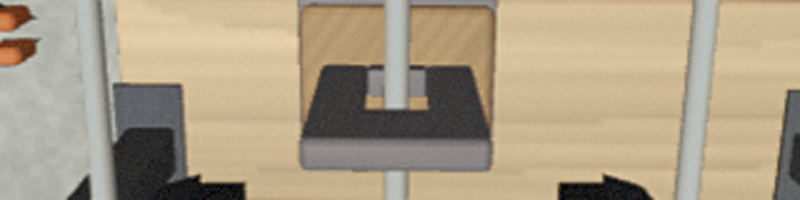

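```bash
python3 - <<'E'
from h import *
import pickle
s=pickle.load(open('w27.pkl','rb'))
m=atz(s,(210+154/2.5,160+396.5/2.5),.187);print(m);go([m[0],m[1],.160],89)
E
```

```text
[ 0.61440797 -0.22740195  0.187     ]
rows: x -1.5 y 73.8 z -1.9 spin 0.1 jaw now 89.1 tilt 0.22 t 37.9
```

```bash
python3 -m inch '-1.5 0 -1 0;-1.5 40 -1 0;-1.5 73 -1 0;-1.5 74 -1 0;-1.5 74 -1 0'
python3 -m inch '0 0 0 0;0 0 0 0;0 0 0 0;0 0 0 0;0 0 0 0;0 0 0 0' -1 25
python3 -m inch '0 -10 0 0;0 -20 0 0;0 -20 0 0;0 -20 0 0;0 -20 0 0'
python3 -m inch '0 0 0 0;0 0 15 0;0 0 35 0;0 0 55 0;0 0 75 0;0 0 75 0;0 0 75 0'
python3 - <<'E'
from h import *
s=snap('wrist','w28');S=snap('scene');f=S['frame'][200:330,230:430];cv2.imwrite('pics/s28z.png',cv2.cvtColor(cv2.resize(f,None,fx=4,fy=4,interpolation=2),4))
go([.4922,-.2594,.116],93)
E
```

```text
clock: 38.4
tool_pos: [0.6149, -0.2283, 0.1617]
eef_rot: [-0.504, -0.496, 0.496, 0.505]
contact_force: [0.3, -0.4, 0.9]
opening: 0.607
clock: 39.0
tool_pos: [0.6165, -0.2287, 0.1633]
eef_rot: [0.505, 0.496, -0.495, -0.503]
contact_force: [-0.3, -0.1, 6.6]
opening: 0.47
clock: 39.5
tool_pos: [0.6148, -0.2287, 0.181]
eef_rot: [-0.504, -0.495, 0.496, 0.505]
contact_force: [0.2, -0.2, -1.6]
opening: 0.47
clock: 40.2
tool_pos: [0.5409, -0.2274, 0.1815]
eef_rot: [0.505, 0.496, -0.495, -0.504]
contact_force: [0.0, -0.1, -1.7]
opening: 0.47
rows: x -33.1 y 65.4 z 49.1 spin -4.0 jaw now 89.0 tilt 0.11 t 40.3
```

View pics/s28z.png

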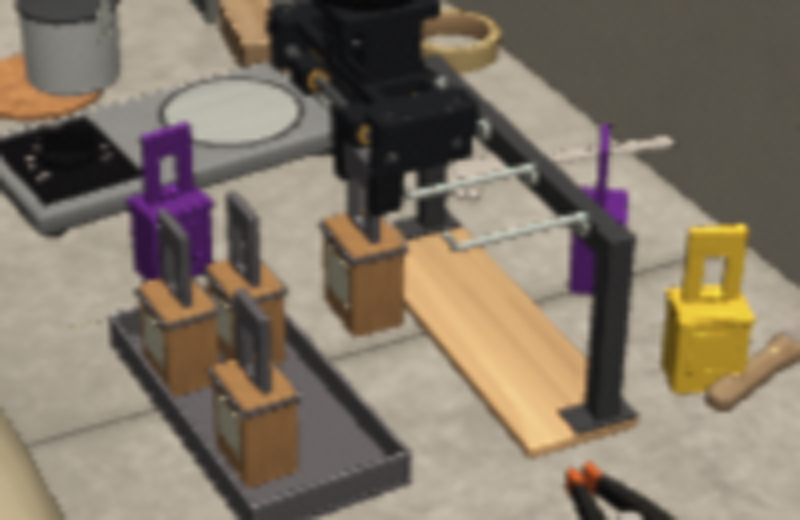

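```bash
python3 -m inch '-15 0 20 -3;-33 0 45 -4;-33 0 49 -4;-33 0 49 -4;-33 35 49 -4;-33 60 49 -4;-33 65 49 -4;-33 65 49 -4;-33 65 49 -4'
python3 -m inch '0 2 0 0;0 4 0 0;0 6 0 0;0 6 0 0'
python3 -m inch '0 1 0 0;0 1.5 0 0;0 1.5 0 0'
```

```text
clock: 41.2
tool_pos: [0.4923, -0.2592, 0.1173]
eef_rot: [0.487, 0.514, -0.513, -0.486]
contact_force: [-0.5, -1.0, -0.7]
opening: 0.474
clock: 41.6
tool_pos: [0.4908, -0.2597, 0.1107]
eef_rot: [0.487, 0.513, -0.513, -0.487]
contact_force: [0.1, -0.0, 0.7]
opening: 0.473
clock: 41.9
tool_pos: [0.4912, -0.2597, 0.1107]
eef_rot: [0.487, 0.513, -0.513, -0.486]
contact_force: [-2.9, -0.0, 12.6]
opening: 0.47
```

```bash
python3 -m inch '0 -1 0 0;0 -1 0 0'
python3 -m inch '0 0 0 0;0 0 0 0;0 0 0 0;0 0 0 0' 0.2
python3 -m inch '0 -50 0 0;0 -100 0 0;0 -150 0 0;0 -150 0 0;0 -150 0 0'
python3 - <<'E'
from h import *
s=snap('wrist','w30');snap('top','t30');S=snap('scene','s30');f=S['frame'][170:330,200:430];cv2.imwrite('pics/s30z.png',cv2.cvtColor(cv2.resize(f,None,fx=3.4,fy=3.4,interpolation=2),4))
go([.434,.12,.27],0)
E
```

```text
clock: 42.1
tool_pos: [0.491, -0.2597, 0.1106]
eef_rot: [0.487, 0.513, -0.513, -0.486]
contact_force: [-1.5, 0.6, 8.3]
opening: 0.473
clock: 42.5
tool_pos: [0.4906, -0.2594, 0.1096]
eef_rot: [0.487, 0.513, -0.513, -0.487]
contact_force: [-0.2, -0.6, 0.0]
opening: 0.596
clock: 43.0
tool_pos: [0.4909, -0.2598, 0.2607]
eef_rot: [0.488, 0.513, -0.513, -0.486]
contact_force: [-0.0, 0.7, -1.2]
opening: 0.598
rows: x 381.7 y -11.1 z 35.6 spin -87.0 jaw now 93.0 tilt 0.20 t 43.15
```

View pics/s30z.png

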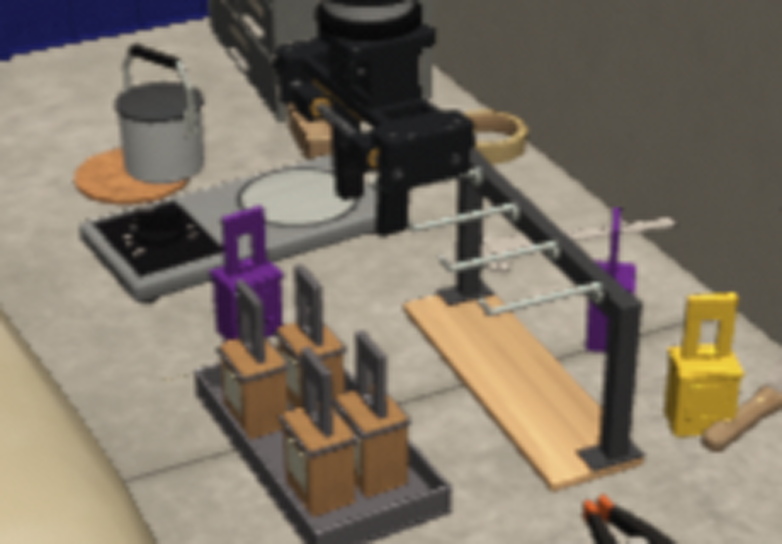

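View pics/t30.png

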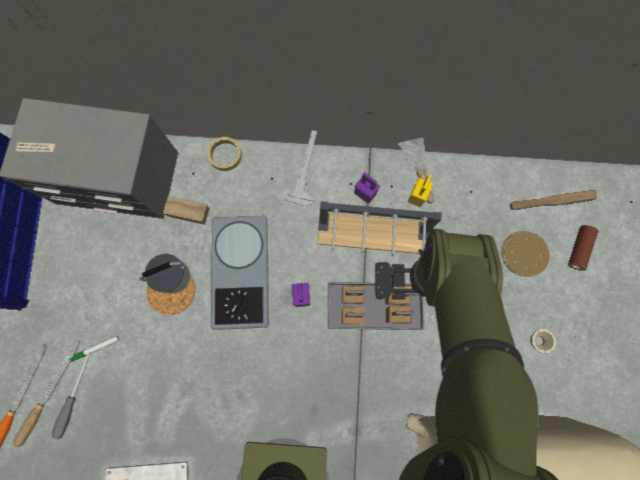

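```bash
python3 - <<'E'
from h import *
T=snap('top');S=snap('scene');
f=T['frame'][230:330,110:220];cv2.imwrite('pics/t31z.png',cv2.cvtColor(cv2.resize(f,None,fx=6,fy=6,interpolation=2),4))
print(atz(T,(268,159),.143), atz(S,(170+57/3.4,200+157/3.4),.143))
print([(np.round(x['centre']),x['p'],atz(T,x['centre'],.008)) for x in r.tip_of('top','glue_pot')],[(np.round(x['centre']),x['p'],atz(S,x['centre'],.008)) for x in r.tip_of('scene','glue_pot')])
go([.48,.24,.34],27)
E
```

```text
[0.50508217 0.32954224 0.143     ] [0.50434712 0.33174377 0.143     ]
[(array([280., 175.]), 0.81, array([0.49194349, 0.33023835, 0.008     ]))] [(array([216., 246.]), 0.86, array([0.49966597, 0.36049615, 0.008     ]))]
rows: x 499.2 y -80.7 z -15.9 spin 66.0 jaw now 93.0 tilt 0.13 t 43.35
```

View pics/t31z.png

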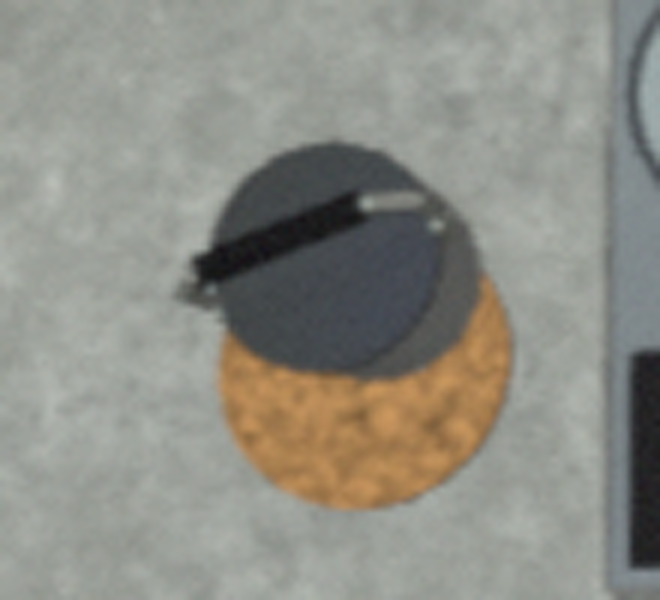

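```bash
python3 -m inch '20 -45 0 0;60 -80 0 7;105 -80 0 15;150 -80 0 23;195 -80 -2 31;240 -80 -4 39;285 -80 -6 47;330 -80 -8 55;375 -80 -10 62;420 -80 -12 66'
python3 - <<'E'
from h import *
go([.48,.24,.34],27)
E
```

```text
clock: 44.35
tool_pos: [0.4802, 0.1624, 0.3395]
eef_rot: [0.688, 0.164, -0.164, -0.688]
contact_force: [0.8, -0.3, -0.3]
opening: 0.603
rows: x 34.8 y -0.5 z 69.4 spin -0.2 jaw now 26.8 tilt 0.04 t 44.35
```

```bash
python3 -m inch '17 0 35 0;35 0 69 0;35 0 69 0;35 0 69 0;35 0 69 0'
python3 - <<'E'
from h import *
import pickle
s=snap('wrist','w32');pickle.dump(s,open('w32.pkl','wb'))
f=s['frame'][60:320,180:460]
cv2.imwrite('pics/w32z.png',cv2.cvtColor(cv2.resize(f,None,fx=2.3,fy=2.3,interpolation=2),4))
go([.48,.24,.34],27)
E
```

```text
clock: 44.85
tool_pos: [0.4807, 0.2362, 0.3395]
eef_rot: [0.688, 0.164, -0.165, -0.687]
contact_force: [-0.6, -0.2, 0.5]
opening: 0.604
rows: x 1.1 y -0.4 z 4.0 spin -0.2 jaw now 26.8 tilt 0.09 t 44.9
```

View pics/w32.png

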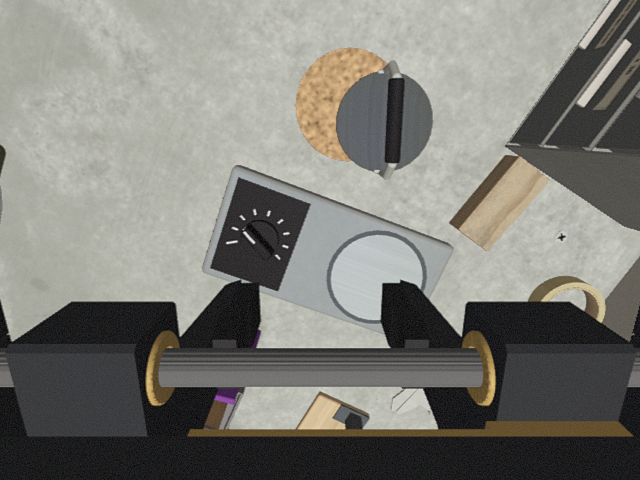

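```bash
python3 - <<'E'
from h import *
import pickle
s=pickle.load(open('w32.pkl','rb'));T=pickle.load(open('L2.pkl','rb'))['top']
A,B=(79,396),(163,393)
a,_=tri((s,A),(T,(274.8,142.5)));b,_=tri((s,B),(T,(264.3,170)));print(a,b,_)
a=atz(s,A,.143);b=atz(s,B,.143);m=(a+b)/2;yaw=np.degrees(np.arctan2(*(a-b)[1::-1]));print(a,b,m,yaw,np.linalg.norm(a-b))
go([m[0],m[1],.22],yaw-90)
E
```

```text
[0.48630744 0.36605664 0.1445045 ] [0.51731198 0.30432433 0.14476337] [0.0018080879644728639, 0.001808087964472553]
[0.48681879 0.36637326 0.143     ] [0.51948369 0.30475774 0.143     ] [0.50315124 0.3355655  0.143     ] 117.92988112396382 0.06973856467851022
rows: x 65.0 y 119.5 z 78.9 spin -1.1 jaw now 26.8 tilt 0.09 t 44.9
```

```bash
python3 - <<'E'
from h import *
import pickle
T=pickle.load(open('L2.pkl','rb'))['top'];s=pickle.load(open('w32.pkl','rb'))
for z in (0,.02,.1,.2): print(z,[np.round(atz(T,p,z)[:2],3) for p in((205,65),(216,164))], np.round(atz(s,(147,508),z)[:2],3))
E
```

```text
0 [array([0.682, 0.67 ]), array([0.669, 0.389])] [0.669 0.39 ]
0.02 [array([0.677, 0.658]), array([0.664, 0.381])] [0.66  0.386]
0.1 [array([0.657, 0.61 ]), array([0.645, 0.352])] [0.623 0.371]
0.2 [array([0.631, 0.551]), array([0.621, 0.315])] [0.577 0.352]
```

```bash
python3 -m inch '30 30 40 0;65 60 78 -1;65 100 78 -1;65 119 78 -1;65 119 78 -1;65 119 78 -1'
python3 - <<'E'
from h import *
s=snap('wrist','w33');go([.5028,.3352,.132],27.8)
E
```

```text
clock: 45.5
tool_pos: [0.5039, 0.3356, 0.2215]
eef_rot: [0.687, 0.17, -0.17, -0.686]
contact_force: [0.0, 0.5, 0.5]
opening: 0.6
rows: x -2.0 y 90.4 z -0.0 spin 0.1 jaw now 27.9 tilt 0.13 t 45.55
```

View pics/w33.png

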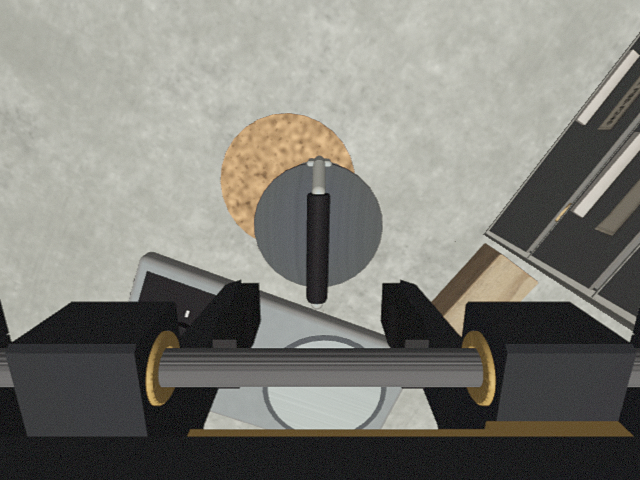

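```bash
python3 - <<'E'
from h import *
from scipy.optimize import least_squares
s=snap('wrist')
h=cv2.cvtColor(s['frame'],cv2.COLOR_RGB2HSV);k=np.zeros((480,640),np.uint8);k[100:240,210:360]=((h[...,1]>60)&(h[...,0]<25))[100:240,210:360]
k=cv2.morphologyEx(k,cv2.MORPH_OPEN,np.ones((3,3)))
pts=[]
for c in range(224,350,3):
    rr=np.where(k[:,c])[0]
    if len(rr)>3: pts.append(atz(s,(rr[0]-.5,c),.008)[:2])
for rw in range(130,225,3):
    cc=np.where(k[rw])[0]
    if len(cc)>3: pts.append(atz(s,(rw,cc[0]-.5),.008)[:2])
pts=np.array(pts)
f=least_squares(lambda p:np.hypot(*(pts-p[:2]).T)-p[2],[.465,.34,.065],loss='soft_l1',f_scale=.001);print(f.x,np.abs(f.fun).max())
E
python3 -m inch '-2 45 0 0;-2 85 0 0;-2 89 0 0;-2 89 0 0'
python3 -m inch '0 0 0 0;0 0 0 0;0 0 0 0;0 0 0 0;0 0 0 0;0 0 0 0;0 0 0 0;0 0 0 0' -1 45
python3 -m inch '0 -10 0 0;0 -30 0 0;0 -40 0 0;0 -40 0 0;0 -40 0 0'
python3 - <<'E'
from h import *
s=snap('wrist','w34');go([.4663,.3408,.17],27.8)
E
```

```text
[0.46623428 0.3412115  0.0644157 ] 0.0007199116990654064
clock: 46.0
tool_pos: [0.5018, 0.3359, 0.1329]
eef_rot: [-0.686, -0.171, 0.171, 0.686]
contact_force: [0.2, 0.3, 0.2]
opening: 0.604
clock: 46.8
tool_pos: [0.5016, 0.3362, 0.1324]
eef_rot: [-0.686, -0.171, 0.171, 0.686]
contact_force: [0.1, -0.6, 5.2]
opening: 0.14
clock: 47.3
tool_pos: [0.5009, 0.3356, 0.1714]
eef_rot: [0.686, 0.171, -0.171, -0.686]
contact_force: [-1.3, -0.7, -6.6]
opening: 0.135
rows: x -27.8 y 1.1 z 20.9 spin 0.2 jaw now 28.0 tilt 0.11 t 47.35
```

View pics/w34.png

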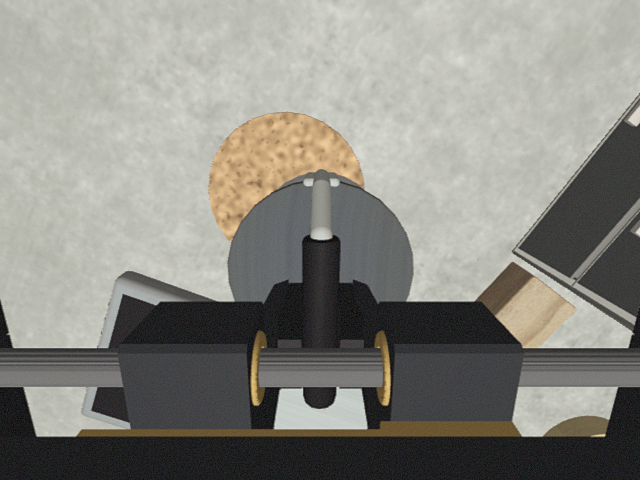

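```bash
python3 - <<'E'
from h import *
s=snap('wrist')
st=r.get_state();print(st['tool_pos'])
# lid front (top of image) edge and sides
for p in((176.5,320.5),(262,228),(262,413)): print(np.round(atz(s,p,.137),4))
e=atz(s,(176.5,320.5),.137);M=toolR();zdir=M[:,2];c=e-zdir*.05;print('centre est',c[:2]-st['tool_pos'][:2])
E
```

```text
[0.5005881  0.33537339 0.17091116]
[0.4774 0.3805 0.137 ]
[0.4565 0.3215 0.137 ]
[0.5379 0.3648 0.137 ]
centre est [0.00024104 0.00100358]
```

Pot centre is within 1 mm of the TCP; move to pad centre (.4663, .3410).

```bash
python3 -m inch '-14 0 10 0;-28 0 20.5 0;-28 0 20.5 0;-28 0 20.5 0;-28 0 20.5 0;-28 25 20.5 0;-28 33 20.5 0;-28 36 20.5 0;-28 36 20.5 0'
python3 -m inch '0 1 0 0;0 2 0 0;0 3 0 0;0 3 0 0'
```

```text
clock: 48.3
tool_pos: [0.4672, 0.3408, 0.1357]
eef_rot: [0.686, 0.171, -0.171, -0.686]
contact_force: [-0.1, 0.7, -6.4]
opening: 0.136
clock: 48.7
tool_pos: [0.467, 0.341, 0.1331]
eef_rot: [-0.686, -0.171, 0.171, 0.686]
contact_force: [0.1, 0.2, -5.5]
opening: 0.136
```

```bash
python3 -m inch '0 1 0 0;0 1 0 0;0 1 0 0'
```

```text
clock: 49.0
tool_pos: [0.4669, 0.3411, 0.1325]
eef_rot: [-0.686, -0.171, 0.171, 0.686]
contact_force: [-0.9, -0.0, 1.5]
opening: 0.134
```

Contact made; release and retreat straight up.

```bash
python3 -m inch '0 0 0 0;0 0 0 0;0 0 0 0;0 0 0 0;0 0 0 0;0 0 0 0' 0.2
python3 -m inch '0 -40 0 0;0 -85 0 0;0 -125 0 0;0 -170 0 0;0 -170 0 0;0 -170 0 0'
python3 - <<'E'
from h import *
go([.40,.17,.36],27)
E
```

```text
clock: 49.6
tool_pos: [0.467, 0.341, 0.1319]
eef_rot: [-0.686, -0.171, 0.171, 0.686]
contact_force: [-0.4, -0.4, 0.0]
opening: 0.596
clock: 50.2
tool_pos: [0.4672, 0.3411, 0.3029]
eef_rot: [-0.686, -0.172, 0.17, 0.686]
contact_force: [-0.5, -0.4, -0.4]
opening: 0.605
rows: x -139.5 y -57.5 z -119.5 spin 1.0 jaw now 28.0 tilt 0.13 t 50.2
```

```bash
python3 -m inch '-17 -25 -48 0;-35 -37 -95 0;-35 -37 -95 0;-35 -37 -95 0;-35 -37 -95 0'
python3 - <<'E'
from h import *
s=snap('wrist','w36');go([.45,-.05,.36],27)
import pickle;pickle.dump(s,open('w36.pkl','wb'))
E
```

```text
clock: 50.7
tool_pos: [0.4797, 0.2416, 0.3377]
eef_rot: [-0.686, -0.171, 0.172, 0.686]
contact_force: [0.2, 1.0, -0.4]
opening: 0.598
rows: x -164.0 y -22.3 z -243.7 spin 1.1 jaw now 28.1 tilt 0.14 t 50.75
```

View pics/w36.png

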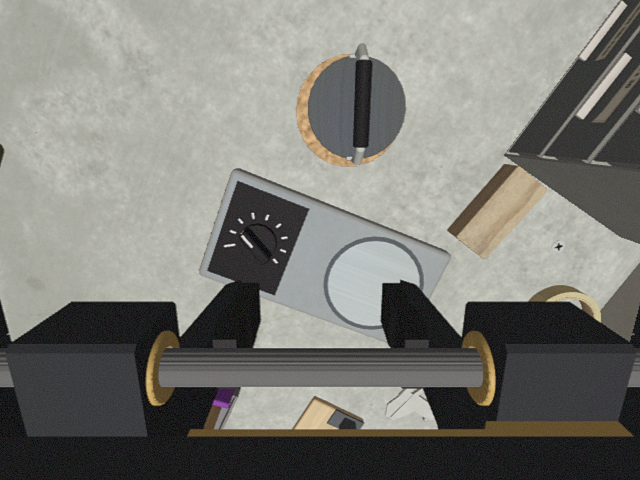

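```bash
python3 -m inch '-30 -10 -40 0;-60 -20 -85 0;-90 -22 -130 0;-120 -22 -175 0;-150 -22 -220 0;-164 -22 -243 0;-164 -22 -243 0;-164 -22 -243 0'
python3 - <<'E'
from h import *
import pickle
s=pickle.load(open('w36.pkl','rb'))
print('lid centre',np.round((atz(s,(105,308.5),.098)+atz(s,(105,405.5),.098))/2,4), 'handle',np.round((atz(s,(60,363.5),.143)+atz(s,(147,361.5),.143))/2,4))
T=snap('top','t37');S=snap('scene','s37')
f=T['frame'][190:345,120:450];cv2.imwrite('pics/t37z.png',cv2.cvtColor(cv2.resize(f,None,fx=2.4,fy=2.4,interpolation=2),4))
f=S['frame'][170:330,200:430];cv2.imwrite('pics/s37z.png',cv2.cvtColor(cv2.resize(f,None,fx=3.4,fy=3.4,interpolation=2),4))
E
```

```text
clock: 51.55
tool_pos: [0.4501, -0.0502, 0.3603]
eef_rot: [-0.686, -0.171, 0.171, 0.687]
contact_force: [0.1, 0.5, 0.2]
opening: 0.605
lid centre [0.4662 0.3433 0.098 ] handle [0.468 0.341 0.143]
```

View pics/t37z.png

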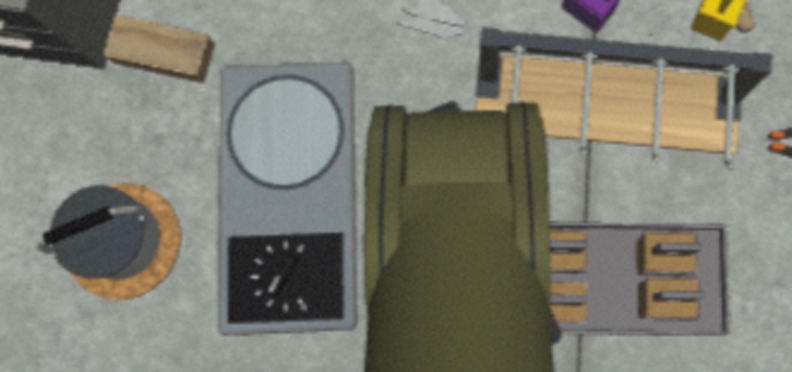

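View pics/s37z.png

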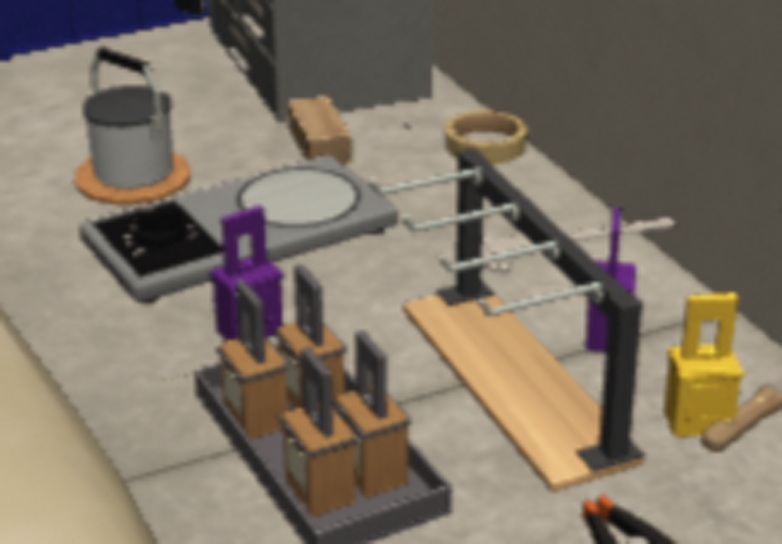

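```bash
python3 -c "
from plant import r
print(r.finish_job(), r.get_state()['clock'])"
```

```text
the job is handed in; nothing more can be done
the job is handed in; nothing more can be done
```

The job is handed in at about 52 s of the 210 s, with no verdict reported.

- **Pot:** I lifted it off the warmer by the handle and stood it on the cork pad. While I was working at the rack it was knocked about 38 mm aside. After the boxes I lifted it again and re-centred it, so that fix came after the other two steps. The last wrist view puts its lid centre and handle within about 2 mm of the pad centre, and it stands upright.
- **Knob:** I turned it back 90°, from the fifth click to the second click up from off. The pointer sits on the second tick after the long one, seen in the wrist view and again in the final wrist and top pictures.
- **Boxes:** All four refill boxes were present and now stand upright in the tray. The last scene picture shows all four, with the pegs empty.
- **Left alone:** I did not touch the sanding block, wood block, spring clamp or the purple and yellow look-alikes. I saw no sign in the pictures that any had moved, though I did not measure them.

**Disagreements:** Early estimates of the pad centre from the cameras differed by up to 9 mm, and I used a close-up wrist fit instead. The tab tops measured 180–186 mm above the bench against the 188 mm worked out from the sizes given, which was close enough for the grasp. No check failed at the end.

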